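# Slot a module into a tight row

### The arm

A 6-joint arm with a two-finger parallel gripper is mounted at the origin on the work surface. World frame = base frame: x ahead of the robot, y to its left, z up, the work surface at z = 0. Lengths are in m, angles in rad, forces in N, time in s.
With the tool pointing down it reaches from about 0.35 to 0.775 m from the base axis. Payload 7.3 kg.
Tool frame: the origin (TCP) lies at the very end of the fingers, on their centre line; the grasp point (between the pads) lies 19 mm behind it; x points along the fingers, y is the direction in which the jaws open and shut, and the axes are right-handed (so a half turn about x gives the same grasp; the last joint's range is limited). The gripper opens to 92 mm and grips with 3 to 60 N. Pads are 19 mm wide; open, the fingers measure 130 mm over their backs; the gripper's body (75 mm by 190 mm) begins 47 mm behind the grasp point.
Start: joints at [1.046, 0.342, 1.524, -0, 1.275, -0.146], TCP at [0.194, 0.488, 0.195] pointing down, gripper open.
Joint ranges: [-2.53, 2.53], [-0.77, 2.02], [0.04, 2.7], [-1, 4.14], [0.28, 2.66], [-3.11, 3.11]. Speed limits (rad/s): [2.57, 2.57, 3.14, 3.14, 3.14, 3.14].

### API

Orientations are given as [roll, pitch, yaw] about the fixed x, y, z axes, in that order (R = Rz(yaw) Ry(pitch) Rx(roll)).
In Python, from cell import observe, vision, job gives the robot as it stands.
- The arm moves only by the tool send_rows, never from a script. Its argument "motion" is a list of rows, each an object with "hand": the opening, from -1 (shut) to 1 (fully open), so that 0 is half open; "slide": the shift along the tool's x, y, z in mm, a list of three; "spin": the turn about the tool's x in rad. In form: [{"hand": hand, "slide": [tx, ty, tz], "spin": spin}, ...]. A call has 1 to 8 rows; each row shifts and turns the pose as measured when the row begins, along the tool's axes as they then stand; what a row does not reach is not made up. A row lasts 1/10 s, in which the tool goes at most 50 mm and 8.59 degrees, less where a joint would pass 70% of its speed; a pose out of reach is approached as far as the arm can. A call with a gripper value outside its range is refused whole. The fingers move at their own pace and stop on an object; "grip_force" is the grip in N (left out, the last holds). Time passes only in rows, so rows that do not move let the fingers close. It gives the time, the measured TCP pose, the force and the opening at its end, in the units of the state.
- observe(): the state, without advancing time (a new reading comes with each control period).
- vision.read_camera(name): name is "side" or "top"; returns a dict with "pixels" (384x512x3 uint8, blue, green, red), "range_z" (384x512 float32, m along the optical axis (not along the pixel's ray), 0 where there is no reading), "fx", "fy", "cx", "cy" (pixels), "world_from_camera" (4x4, takes a point from camera to world coordinates). Camera axes: x right, y down, z forward; pixel columns grow to the right and rows downward; lengths in m; the calibration is good to about 2 mm. A picture is of the moment at which its call begins.
- job.hand_in(): hands the job in, once; it reports no verdict.
Trained networks look in a picture, given as the dict that the camera call returned (one of the last four; its "shot" number tells which), for a name from the list of things; names that differ only in an ending like _2 or _b are one class to them, and where a whole thing is asked for, a point or a joint stands for the part that bears it (a point fixed in the world has none). Each returns a list of dicts, best first, with "conf" (0 to 1); they miss things now and then, are a little off and sometimes report something else, mostly with a low value. They report only what shows in the picture. A call takes as long as a camera call. They do not tell look-alikes from the thing itself.
- vision.search_frame(picture, thing): "uv" ([column, row] in pixels, amid what is visible of it).
- vision.cut_out(picture, thing): "mask" (384x512 bool, what is visible of it) and "uv" ([column, row] in pixels, amid what is visible of it).
The state is a dict: "time": time; "qpos": joint angles; "qvel": joint speeds; "joint_efforts": joint torques, N m; "tool_pos": TCP position; "tool_rot": TCP orientation; "contact_force": force on the tool from outside, world axes, zero at the start; "torque": the same for the moment, N m; "opening": finger opening in m.
Only numpy, scipy, OpenCV 4.12 (cv2) and the standard library are available. Lean on these libraries where they do the work, as an engineer would, in place of code of your own. Each camera call takes 0.05 s, during which the arm holds its last target.

### The job

Put the loose module that stands beside the tray into the row, upright and fully down on the tray floor, directly to the left (as the robot sees it) of the module with the round post; to make room, slide that module and those to its right aside together with the sliding end plate. Then push the end plate back up so that all five modules stand close together against the fixed end wall with no play left. Be gentle: never let a module be pressed against the tray, the end plate or another module harder than 30 N, do not lift the other modules out, and leave the bench things alone.

Things in the scene. Friction and masses are not known exactly. Their poses are not given: they have to be found in the camera images.
- tray: Fixed metal tray, 110 mm wide (x), 258 mm long (y); the row runs along its y. Origin: mid-underside. Floor top at z = 6 mm. Left (+y) end: end wall, inner face at y = 122.5 mm, 66 mm high. Side rails 98 mm apart, tops at z = 28 mm; right (-y) end open but for a 12 mm lip at y = -124 mm. Turned at most 0.2 rad.
- follower: Sliding end plate right of the row: steel, 90 mm wide, 8 mm thick (y = 0 to -8), 71 mm high, on a 5 mm foot reaching to y = -38. Push on the middle of its right face; gussets only at its edges. Origin: on the tray floor, in the row-side face. Slides along the tray's y against about 4 N dry friction, stays put; hard stop 197 mm from the end wall, so the gap gets at most about 45 mm wide.
- module_post: Black module standing in the row, second, third or fourth from the left; told apart by its handle: a round upright metal post, 14 mm diameter, 32 mm tall, in the middle of the top. Case 90 mm (x) by 38 mm thick (y) by 70 mm high, about 0.15 kg. Origin: centre of the underside; total height 102 mm.
- module_new: The loose module, standing upright on the bench beside the tray. Same black case (90 x 38 x 70 mm, but lower edges bevelled 5 mm at 45 degrees, about 0.15 kg) with a flat metal plate handle in the middle of its top: 44 mm along x, 10 mm thick along y, 32 mm tall. Origin: centre of the underside. Either way round is right.
- solder_reel: Solder reel standing on the bench, 60 mm diameter, 46 mm high; a bystander. Origin: centre of underside.
- flux_jar: Small closed jar, 44 mm diameter, 45 mm high; a bystander. Origin: centre of underside.
- screwdriver: Screwdriver about 200 mm long lying across in front of the tray; a bystander.
- module_a: The leftmost black module of the row: case 90 x 38 x 70 mm like the others, with a flat plate handle like the loose module's (44 x 10 x 32 mm). Origin: centre of the underside. The four stand touching or nearly so; handles are 38 mm apart, which leaves 26 to 28 mm free beside each.
- module_b: Another black module of the row, in one of the second to fourth places: case 90 x 38 x 70 mm like the others, with a flat plate handle like the loose module's (44 x 10 x 32 mm). Origin: centre of the underside.
- module_c: Another black module of the row, in one of the second to fourth places: case 90 x 38 x 70 mm like the others, with a flat plate handle like the loose module's (44 x 10 x 32 mm). Origin: centre of the underside.
There are look-alikes about, which are no part of the job. Leave any pink look-alike of the module_post alone. Leave any blue look-alike of the module_new alone.

How it is judged:
By the outcome, as a careful person would: the job done as asked, in the order asked, and still so for the second after the job is handed in, with the robot touching nothing.
It also fails if it takes over 72 s, if anything falls off the work surface, if the arm or the gripper's body presses on something with over 40 N, if the wrist force passes 120 N, or if a joint passes its speed limit or range.

## Working session

There is one attempt and no reset: what is moved stays moved. The work goes in short steps, Python scripts to look and compute and a tool call to move; the robot and the scene stay as the last step left them, time stands still between calls to the robot, and variables do not carry over. Pictures are saved under pics/ and viewed, and the job is handed in when it is done.

Besides the shell and the picture viewer there is one more tool, called after "Request:" by a JSON object that holds its "api" and its "payload", one argument or row to a line. send_rows: Moves the arm, as the interface text tells. Its arguments: {"type":"object","properties":{"motion":{"type":"array","items":{"type":"object","properties":{"hand":{"type":"number"},"slide":{"type":"array","items":{"type":"number"}},"spin":{"type":"number"}}}},"grip_force":{"type":"number"}},"required":["motion"]}

```bash
ls; mkdir -p pics; python3 - <<'E'
from cell import observe, vision, job
import cv2, pickle
print(observe())
for n in ("top","side"):
    p=vision.read_camera(n); cv2.imwrite(f"pics/{n}0.png",p["pixels"]); print(n,p["fx"],p["fy"],p["cx"],p["cy"],p["world_from_camera"],p["shot"])
    pickle.dump(p,open(f"{n}0.pkl","wb"))
    for t in ["tray","follower","module_post","module_new","module_a","solder_reel","flux_jar","screwdriver"]:
        print(t,[(r["uv"],round(r["conf"],2)) for r in vision.search_frame(p,t)][:7])
E
```

```text
pics
{'time': 0.0, 'qpos': array([ 1.04599324e+00,  3.42723364e-01,  1.52505402e+00, -2.67450378e-05,
        1.27540201e+00, -1.46009817e-01]), 'qvel': array([ 1.17250458e-03, -2.06089402e-04,  9.00044992e-05,  8.42937081e-04,
        6.41786100e-04,  3.40529282e-04]), 'joint_efforts': array([ 4.57849237e-04, -4.31253970e+01, -2.44219798e+01,  7.17438734e-02,
        5.61410410e-02, -1.37557727e-04]), 'tool_pos': array([0.19389554, 0.487369  , 0.19413176]), 'tool_rot': array([-1.70069014,  1.56920937, -2.07947561]), 'contact_force': array([-0.07352016, -0.56048306,  0.30770532]), 'torque': array([-0.00609006,  0.00782727,  0.00176241]), 'opening': 0.09154912734209655}
top 378.0067771529353 378.0067771529353 257.8299918780371 190.5190576371088 [[ 0.00292278 -0.98397933  0.17825865  0.44131536]
 [-0.9999866  -0.00211406  0.00472653  0.02526198]
 [-0.00427396 -0.17827007 -0.98397231  0.81068522]
 [ 0.          0.          0.          1.        ]] 1
tray [([256.8, 184.1], 0.9)]
follower [([246.6, 177.6], 0.82)]
module_post [([187.9, 175.8], 0.83)]
module_new [([414.7, 238.5], 0.96), ([3
[... 218 characters left out ...]
2)]
screwdriver [([281.2, 234.2], 0.75)]
side 432.7428961687804 432.7428961687804 254.09731942736576 196.14753002562836 [[-0.96524627 -0.18694155  0.18262664  0.41118995]
 [-0.26070985  0.64020958 -0.72260783  0.62372261]
 [ 0.0181661  -0.74510707 -0.66669741  0.61110116]
 [ 0.          0.          0.          1.        ]] 2
tray [([212.6, 275.1], 0.91)]
follower [([245.1, 203.1], 0.46)]
module_post [([209.9, 234.4], 0.75), ([168.8, 327.5], 0.67)]
module_new [([292.9, 151.1], 0.87), ([321.9, 124.4], 0.79)]
module_a [([224.4, 203.3], 0.83), ([192.9, 254.6], 0.76), ([213.9, 222.2], 0.75)]
solder_reel [([299.1, 303.3], 0.69)]
flux_jar [([224.9, 137.4], 0.8)]
screwdriver [([320.2, 123.0], 0.74)]
```

View pics/top0.png

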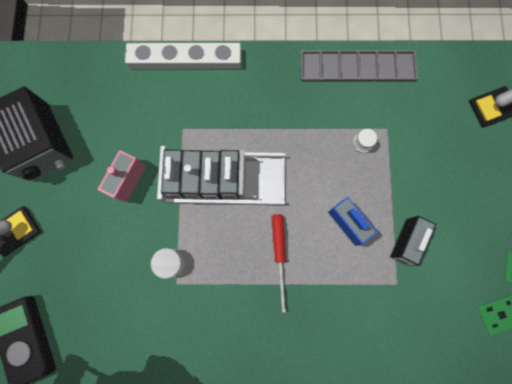

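View pics/side0.png

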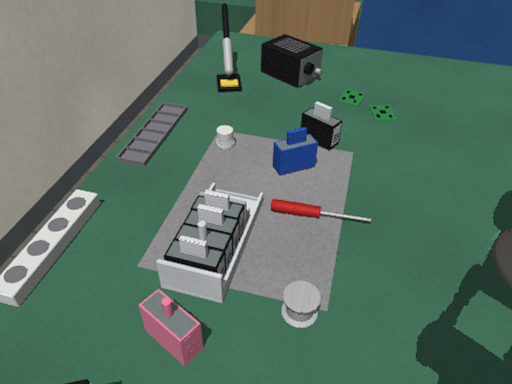

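The top view shows the row running left to right at (172..240, 172). The post is second from the left, at (187, 170). The black loose module is at (414, 240). Look-alikes are the blue module (352, 222) and the pink post module (122, 175). For module_new I pick the black one over the blue one, and for module_post the black post in the row over the pink one. Next I measure with depth and take close crops.

```bash
cat > h.py <<'E'
import numpy as np, cv2
def cloud(p):
    z=p["range_z"]; v,u=np.indices(z.shape)
    X=np.stack([(u-p["cx"])*z/p["fx"],(v-p["cy"])*z/p["fy"],z,np.ones_like(z)],-1)
    W=X@p["world_from_camera"].T
    W=W[...,:3]; W[z<=0]=np.nan
    return W
E
python3 - <<'E'
import pickle,numpy as np,cv2
from h import *
for n,(u0,v0,u1,v1) in (("top",(150,135,440,275)),("side",(150,90,360,300))):
    p=pickle.load(open(n+"0.pkl","rb")); W=cloud(p)
    c=cv2.resize(p["pixels"][v0:v1,u0:u1],None,fx=2.7,fy=2.7,interpolation=cv2.INTER_CUBIC); cv2.imwrite(f"pics/{n}0c.png",c)
    # handles: z between .088 and .125
    m=((W[...,2]>.088)&(W[...,2]<.125)).astype(np.uint8)
    k,l,st,ce=cv2.connectedComponentsWithStats(m,connectivity=4)
    for i in range(1,k):
        if st[i,4]<12: continue
        P=W[l==i]; r=cv2.minAreaRect((P[:,:2]*1000).astype(np.float32))
        print(n,ce[i].round(),st[i,4],"mean",(P.mean(0)*1000).round(1),"zmax",(P[:,2].max()*1000).round(1),"rect",np.round(r[0],1),np.round(r[1],1),round(r[2],1))
E
```

```text
top [ 20. 130.] 2926 mean [694.9 504.5  91.1] zmax 96.2 rect [699.5 518.6] [149.6 108.4] 28.3
top [168. 168.] 175 mean [612.7 201.7 103. ] zmax 109.4 rect [614.3 202.8] [10.9 44.4] 89.8
top [227. 168.] 139 mean [612.4  87.5 104.4] zmax 109.7 rect [613.1  88. ] [ 9.8 43. ] 88.4
top [207. 170.] 148 mean [609.9 125.6 104.2] zmax 108.7 rect [611.7 126.6] [10.4 43.5] 89.0
top [188. 169.] 56 mean [612.  163.6 103.3] zmax 109.0 rect [612.8 163.9] [12.6 12. ] 6.7
top [111. 170.] 58 mean [609.6 313.2  98. ] zmax 104.2 rect [609.8 314.4] [14.2 12.1] 88.1
top [358. 218.] 160 mean [ 517.2 -160.    99. ] zmax 104.0 rect [ 517.7 -160.8] [43.4 10. ] 38.1
top [424. 239.] 185 mean [ 478.5 -281.1   98.7] zmax 103.4 rect [ 478.7 -282.4] [10.8 43.7] 63.6
side [5. 2.] 66 mean [1647.6 -669.4   94.8] zmax 108.1 rect [1648.8 -677.3] [11.9 77.2] 5.0
side [477.   3.] 546 mean [   50.  -1174.8    99.7] zmax 123.4 rect [  102.9 -1174.5] [349.   23.3] 0.3
side [227.  43.] 155 mean [ 798.  -542.2  105.2] zmax 125.0 rect [ 798.9 -545.6] [23.4 62.9] 16.7
side [292.  46.] 779 mean [ 618.5 -611.1   91.2] zmax 94.8 rect [ 620.2 -616.1] [114.9 151.3] 61.9
side [323. 107.] 123 mean [ 478.7 -279.    96.2] zmax 102.5 rect [ 478.8 -280.4] [12.2 44.7] 65.3
side [297. 132.] 143 mean [ 517.  -157.6   96.7] zmax 102.8 rect [ 517.6 -159.8] [46.2 13.7] 36.9
side [217. 197.] 280 mean [612.8  91.8 100.6] zmax 108.7 rect [613.9  89.9] [12.  44.2] 89.5
side [211. 212.] 305 mean [611.4 130.1 100.5] zmax 109.4 rect [612.2 128.8] [15.3 44.6] 82.4
side [202. 227.] 109 mean [612.3 168.4 101.3] zmax 109.3 rect [613.2 166.7] [14.1 13.2] 73.3
side [193. 244.] 348 mean [613.2 206.5 100.9] zmax 109.3 rect [614.4 204.5] [11.2 44.6] 88.9
side [167. 304.] 119 mean [609.7 317.1  98. ] zmax 102.8 rect [610.7 315.4] [13.7 13.8] 10.1
side [ 81. 382.] 59 mean [666.4 444.3  91.9] zmax 94.6 rect [669.5 445.2] [24.6  5.5] 20.4
```

View pics/top0c.png

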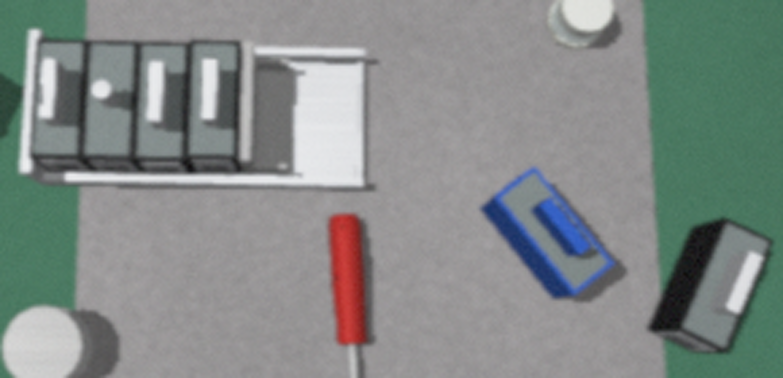

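```bash
python3 - <<'E'
import pickle,numpy as np,cv2
from h import *
p=pickle.load(open("top0.pkl","rb")); W=cloud(p)*1000
# new module case-top
sub=np.zeros(W.shape[:2],bool); sub[205:275,380:445]=1
for lo,hi in((64,75),(95,110)):
    P=W[sub&(W[...,2]>lo)&(W[...,2]<hi)]; print(lo,len(P),cv2.minAreaRect(P[:,:2].astype(np.float32)))
# handle tops in row: only z>106
m=((W[...,2]>104)).astype(np.uint8)
# end-wall: z 62..70, x 550..670,y>215
S=(W[...,0]>540)&(W[...,0]<690)&(W[...,1]>215)&(W[...,1]<245)&(W[...,2]>58)&(W[...,2]<74)
P=W[S];print("wall",len(P),P.mean(0).round(1),cv2.minAreaRect(P[:,:2].astype(np.float32)))
# case tops
S=(W[...,0]>540)&(W[...,0]<690)&(W[...,1]>20)&(W[...,1]<225)&(W[...,2]>73)&(W[...,2]<84)
P=W[S];print("cases",len(P),P.mean(0).round(1),cv2.minAreaRect(P[:,:2].astype(np.float32)))
# rails
for a,b in((540,575),(640,690)):
    S=(W[...,0]>a)&(W[...,0]<b)&(W[...,1]>-50)&(W[...,1]<40)&(W[...,2]>24)&(W[...,2]<34)
    P=W[S];print("rail",len(P),P.mean(0).round(1),np.polyfit(P[:,1],P[:,0],1))
# row along x=612 columns heights
for y in range(-70,70,4):
    S=(abs(W[...,0]-612)<15)&(abs(W[...,1]-y)<2); print(y,np.round(np.sort(W[S][:,2])[[0,len(W[S])//2,-1]],0),end=";")
E
```

```text
64 698 ((478.67950439453125, -282.85894775390625), (39.336517333984375, 90.43537139892578), 62.95701599121094)
95 150 ((478.78045654296875, -282.47088623046875), (10.753515243530273, 43.604393005371094), 63.36296081542969)
wall 219 [610.3 225.5  66.1] ((614.8993530273438, 222.73654174804688), (16.082489013671875, 109.01651000976562), 89.42704772949219)
cases 2732 [611.7 139.2  75.1] ((613.1103515625, 140.76007080078125), (163.16757202148438, 91.5436782836914), 89.33731842041016)
rail 91 [559.2   7.7  26.8] [1.93463761e-02 5.59098257e+02]
rail 101 [662.3   8.4  26.7] [-4.7746026e-02  6.6273210e+02]
-70 [-4. -0.  3.];-66 [-2.  0.  3.];-62 [-2.  1.  2.];-58 [-3.  0.  2.];-54 [-3.  0.  2.];-50 [-3.  1.  4.];-46 [-2.  0.  3.];-42 [-3. -0.  5.];-38 [-3. -0.  2.];-34 [-2. -0.  3.];-30 [-3. -0.  3.];-26 [ 0. 10. 12.];-22 [ 2.  7. 13.];-18 [2. 4. 8.];-14 [1. 5. 8.];-10 [1. 4. 9.];-6 [2. 4. 7.];-2 [1. 5. 7.];2 [2. 5. 7.];6 [2. 5. 7.];10 [2. 4. 7.];14 [2. 5. 8.];18 [3. 5. 7.];22 [2. 4. 7.];26 [2. 5. 7.];30 [ 3.  7. 12.];34 [ 8.  9. 13.];38 [ 6. 10. 12.];42 [ 8.  9. 13.];46 [ 7.  9. 14.];50 [ 6.  9. 13.];54 [ 7.  9. 13.];58 [ 7. 11. 65.];62 [72. 76. 79.];66 [73. 75. 78.];
```

```bash
cat >> h.py <<'E'
from scipy.spatial.transform import Rotation as Rr
def st():
    from cell import observe
    s=observe(); R=Rr.from_euler("xyz",s["tool_rot"]).as_matrix(); return s,R,np.array(s["tool_pos"])*1000
def go(x,y,z,yaw_jaw=None):
    """print tool-frame shift to world target (mm) and spin to bring jaw axis to world heading yaw_jaw (mod pi)"""
    s,R,p=st(); d=np.array([x,y,z])-p
    a=np.arctan2(R[1,1],R[0,1]); out=dict(t=round(float(s["time"]),2),pos=p.round(1),jaw=round(float(a),4),shift=(R.T@d).round(1),xdown=R[:,0].round(3),q1=s["qpos"][0].round(3),q6=s["qpos"][5].round(3),F=np.round(s["contact_force"],1),op=round(s["opening"]*1000,1))
    if yaw_jaw is not None:
        e=(yaw_jaw-a+np.pi/2)%np.pi-np.pi/2
        out["spin"]=round(float(-e),4)  # tool x points down
    print(out)
E
python3 - <<'E'
from h import *
s,R,p=st();print(R.round(3))
go(613,165.4,140,-.0105)
E
```

```text
[[ 0.     0.37   0.929]
 [ 0.     0.929 -0.37 ]
 [-1.     0.     0.   ]]
{'t': 0.9, 'pos': array([194.1, 487.8, 194.9]), 'jaw': 1.192, 'shift': array([  54.8, -144.7,  508.4]), 'xdown': array([ 0.,  0., -1.]), 'q1': np.float64(1.046), 'q6': np.float64(-0.146), 'F': array([-0.5, -0. ,  0.3]), 'op': 91.8, 'spin': 1.2025}
```

```bash
cat >> h.py <<'E'
def plan(x,y,z,yaw,hand,vmax=48,wmax=.145,nmax=8):
    s,R,p=st(); a=np.arctan2(R[1,1],R[0,1]); e=(yaw-a+np.pi/2)%np.pi-np.pi/2
    d=np.array([x,y,z])-p; n=int(max(1,np.ceil(np.linalg.norm(d)/vmax),np.ceil(abs(e)/wmax)))
    rows=[]
    for i in range(min(n,nmax)):
        Ri=Rr.from_euler("z",e*i/n).as_matrix()@R
        t=Ri.T@(d/n); rows.append('{"hand":%g,"slide":[%.1f,%.1f,%.1f],"spin":%.3f}'%(hand,*t,-e/n))
    go(x,y,z,yaw); print(n,"rows:",",".join(rows))
E
python3 -c "
from h import *
plan(613,165.4,150,-.0105,0.0)"
```

```text
{'t': 0.9, 'pos': array([194.1, 487.8, 194.9]), 'jaw': 1.192, 'shift': array([  44.8, -144.7,  508.4]), 'xdown': array([ 0.,  0., -1.]), 'q1': np.float64(1.046), 'q6': np.float64(-0.146), 'F': array([-0.5, -0. ,  0.3]), 'op': 91.8, 'spin': 1.2025}
12 rows: {"hand":0,"slide":[3.7,-12.1,42.4],"spin":0.100},{"hand":0,"slide":[3.7,-7.8,43.4],"spin":0.100},{"hand":0,"slide":[3.7,-3.4,43.9],"spin":0.100},{"hand":0,"slide":[3.7,1.0,44.0],"spin":0.100},{"hand":0,"slide":[3.7,5.4,43.7],"spin":0.100},{"hand":0,"slide":[3.7,9.8,43.0],"spin":0.100},{"hand":0,"slide":[3.7,14.0,41.8],"spin":0.100},{"hand":0,"slide":[3.7,18.1,40.1],"spin":0.100}
```

Request:
{"api": "send_rows", "payload": {
  "motion": [
    {"hand": 0, "slide": [3.7, -12, 42], "spin": 0.1},
    {"hand": 0, "slide": [3.7, -8, 43], "spin": 0.1},
    {"hand": 0, "slide": [3.7, -3, 44], "spin": 0.1},
    {"hand": 0, "slide": [3.7, 1, 44], "spin": 0.1},
    {"hand": 0, "slide": [3.7, 5, 44], "spin": 0.1},
    {"hand": 0, "slide": [3.7, 10, 43], "spin": 0.1},
    {"hand": 0, "slide": [3.7, 14, 42], "spin": 0.1},
    {"hand": 0, "slide": [3.7, 18, 40], "spin": 0.1}
  ],
  "grip_force": 20
}}

```text
time: 1.7
tool_pos: [0.4773, 0.2673, 0.1651]
tool_rot: [2.345, 1.566, 1.147]
contact_force: [-0.4, 1.2, -0.4]
opening: 0.0458
```

```bash
python3 -c "
from h import *
plan(613,165.4,150,-.0105,0.0)"
```

```text
{'t': 1.7, 'pos': array([477.3, 267.3, 165.1]), 'jaw': 0.3723, 'shift': array([ 14.9,  89.3, 144.3]), 'xdown': array([ 0.002,  0.005, -1.   ]), 'q1': np.float64(0.368), 'q6': np.float64(-0.006), 'F': array([-0.4,  1.2, -0.4]), 'op': 45.8, 'spin': 0.3828}
4 rows: {"hand":0,"slide":[3.7,22.3,36.1],"spin":0.096},{"hand":0,"slide":[3.7,25.7,33.8],"spin":0.096},{"hand":0,"slide":[3.8,28.8,31.2],"spin":0.096},{"hand":0,"slide":[3.8,31.6,28.3],"spin":0.096}
```

Good tracking.

Request:
{"api": "send_rows", "payload": {
  "motion": [
    {"hand": 0, "slide": [3.7, 22, 36], "spin": 0.1},
    {"hand": 0, "slide": [3.7, 26, 34], "spin": 0.1},
    {"hand": 0, "slide": [3.7, 29, 31], "spin": 0.1},
    {"hand": 0, "slide": [3.7, 32, 28], "spin": 0.09},
    {"hand": 0, "slide": [0, 0, 0], "spin": 0}
  ]
}}

```text
time: 2.2
tool_pos: [0.6208, 0.1541, 0.1482]
tool_rot: [2.491, 1.566, 0.877]
contact_force: [0.3, -0.1, -0.6]
opening: 0.0463
```

```bash
python3 -c "
from h import *
plan(613,165.4,100,-.0105,0.0)"
```

```text
{'t': 2.2, 'pos': array([620.8, 154.1, 148.2]), 'jaw': -0.0429, 'shift': array([ 48.2,  -8.4, -10.8]), 'xdown': array([ 0.003,  0.004, -1.   ]), 'q1': np.float64(0.122), 'q6': np.float64(0.164), 'F': array([ 0.3, -0.1, -0.6]), 'op': 46.3, 'spin': -0.0324}
2 rows: {"hand":0,"slide":[24.1,-4.2,-5.4],"spin":-0.016},{"hand":0,"slide":[24.1,-4.1,-5.4],"spin":-0.016}
```

Request:
{"api": "send_rows", "payload": {
  "motion": [
    {"hand": 0, "slide": [14, -5, -6], "spin": -0.03},
    {"hand": 0, "slide": [14, -3, -4], "spin": 0},
    {"hand": 0, "slide": [0, 0, 0], "spin": 0}
  ]
}}

```text
time: 2.5
tool_pos: [0.6133, 0.1636, 0.1187]
tool_rot: [2.664, 1.566, 1.079]
contact_force: [-0.2, 0.1, 0.3]
opening: 0.0461
```

```bash
python3 - <<'E'
from h import *
from cell import vision
plan(613,165.4,79.5,-.0105,0.0)
p=vision.read_camera("side")
c=cv2.resize(p["pixels"][130:300,120:300],None,fx=3,fy=3,interpolation=cv2.INTER_CUBIC); cv2.imwrite("pics/s1.png",c)
E
```

```text
{'t': 2.5, 'pos': array([613.3, 163.6, 118.7]), 'jaw': -0.0133, 'shift': array([39.2, -0.4, -1.6]), 'xdown': array([ 0.002,  0.004, -1.   ]), 'q1': np.float64(0.138), 'q6': np.float64(0.15), 'F': array([-0.2,  0.1,  0.3]), 'op': 46.1, 'spin': -0.0028}
1 rows: {"hand":0,"slide":[39.2,-0.4,-1.6],"spin":-0.003}
```

View pics/s1.png

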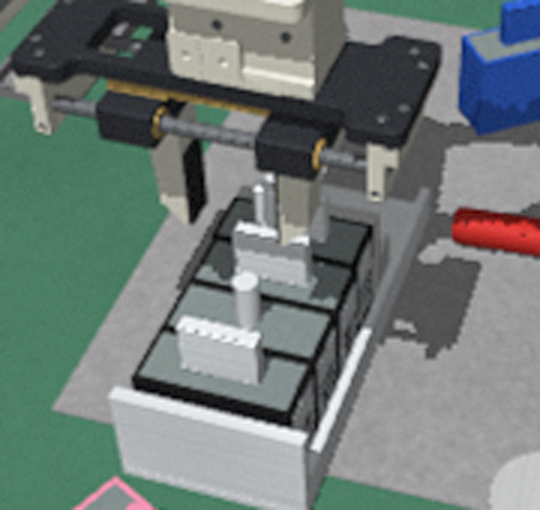

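The crop shows the fingers straddling the post (crop 247,290) above the row, with the jaws along x. I descend and grip.

Request:
{"api": "send_rows", "payload": {
  "motion": [
    {"hand": 0, "slide": [15, 0, -1], "spin": 0},
    {"hand": 0, "slide": [13, 0, -0.6], "spin": 0},
    {"hand": 0, "slide": [8, 0, 0], "spin": 0},
    {"hand": 0, "slide": [0, 0, 0], "spin": 0}
  ],
  "grip_force": 20
}}

```text
time: 2.95
tool_pos: [0.6153, 0.1666, 0.0859]
tool_rot: [2.102, 1.561, 0.521]
contact_force: [-0.4, 0.8, -0.5]
opening: 0.0461
```

```bash
python3 -c "
from h import *
plan(613,165.4,79.5,-.0105,0.0)"
```

```text
{'t': 2.95, 'pos': array([615.3, 166.6,  85.9]), 'jaw': -0.0108, 'shift': array([ 6.3, -2.4,  1.2]), 'xdown': array([ 0.009,  0.005, -1.   ]), 'q1': np.float64(0.142), 'q6': np.float64(0.151), 'F': array([-0.4,  0.8, -0.5]), 'op': 46.1, 'spin': -0.0003}
1 rows: {"hand":0,"slide":[6.3,-2.4,1.2],"spin":-0.000}
```

Request:
{"api": "send_rows", "payload": {
  "motion": [
    {"hand": 0, "slide": [4, -2, 1], "spin": 0},
    {"hand": -0.6, "slide": [0, 0, 0], "spin": 0},
    {"hand": -1, "slide": [0, 0, 0], "spin": 0},
    {"hand": -1, "slide": [0, 0, 0], "spin": 0},
    {"hand": -1, "slide": [0, 0, 0], "spin": 0}
  ],
  "grip_force": 15
}}

```text
time: 3.45
tool_pos: [0.6143, 0.1656, 0.0835]
tool_rot: [2.01, 1.558, 0.429]
contact_force: [0.2, -0.0, 0.5]
opening: 0.0187
```

```bash
python3 -c "
from h import *
plan(613,165.4,81,-.0105,0.0)"
```

```text
{'t': 3.45, 'pos': array([614.3, 165.6,  83.5]), 'jaw': -0.0106, 'shift': array([ 2.5, -1.3,  0.2]), 'xdown': array([ 0.012,  0.005, -1.   ]), 'q1': np.float64(0.141), 'q6': np.float64(0.15), 'F': array([ 0.2, -0. ,  0.5]), 'op': 18.7, 'spin': -0.0001}
1 rows: {"hand":0,"slide":[2.5,-1.3,0.2],"spin":-0.000}
```

Request:
{"api": "send_rows", "payload": {
  "motion": [
    {"hand": -1, "slide": [0, 0, 0], "spin": 0},
    {"hand": -1, "slide": [0, 0, 0], "spin": 0}
  ]
}}

```text
time: 3.65
tool_pos: [0.6145, 0.1656, 0.0839]
tool_rot: [1.997, 1.557, 0.416]
contact_force: [0.5, 0.5, -0.1]
opening: 0.003
```

```bash
python3 -c "
from h import *
plan(613.8,122.7,83,-.0105,-1,vmax=7)"
```

```text
{'t': 3.65, 'pos': array([614.5, 165.6,  83.9]), 'jaw': -0.0107, 'shift': array([ 0.7, -0.3, 42.9]), 'xdown': array([ 0.013,  0.006, -1.   ]), 'q1': np.float64(0.141), 'q6': np.float64(0.15), 'F': array([ 0.5,  0.5, -0.1]), 'op': 3.0, 'spin': -0.0002}
7 rows: {"hand":-1,"slide":[0.1,-0.0,6.1],"spin":-0.000},{"hand":-1,"slide":[0.1,-0.0,6.1],"spin":-0.000},{"hand":-1,"slide":[0.1,-0.0,6.1],"spin":-0.000},{"hand":-1,"slide":[0.1,-0.0,6.1],"spin":-0.000},{"hand":-1,"slide":[0.1,-0.0,6.1],"spin":-0.000},{"hand":-1,"slide":[0.1,-0.0,6.1],"spin":-0.000},{"hand":-1,"slide":[0.1,-0.0,6.1],"spin":-0.000}
```

Opening went to 3 mm, so the 14 mm post isn't between the pads. I look again.

```bash
python3 - <<'E'
from h import *
from cell import vision
for n,(u0,v0,u1,v1) in (("side",(120,130,300,300)),("top",(140,110,300,230))):
    p=vision.read_camera(n)
    c=cv2.resize(p["pixels"][v0:v1,u0:u1],None,fx=3,fy=3,interpolation=cv2.INTER_CUBIC); cv2.imwrite(f"pics/{n}2.png",c)
    W=cloud(p)*1000
    m=((W[...,2]>88)&(W[...,2]<125)&(abs(W[...,0]-613)<60)).astype(np.uint8)
    k,l,stt,ce=cv2.connectedComponentsWithStats(m,connectivity=4)
    for i in range(1,k):
        if stt[i,4]<12: continue
        P=W[l==i]; r=cv2.minAreaRect((P[:,:2]).astype(np.float32))
        print(n,ce[i].round(),stt[i,4],"zmax",P[:,2].max().round(1),"rect",np.round(r[0],1),np.round(r[1],1),round(r[2],1))
E
```

```text
side [294.  47.] 665 zmax 94.5 rect [ 619.6 -615.5] [111.5 149.9] 60.4
side [224. 196.] 48 zmax 108.7 rect [600.1  89.5] [16.6 11.7] 2.7
side [218. 214.] 126 zmax 108.6 rect [599.9 127.8] [11.3 20. ] 85.3
side [201. 226.] 135 zmax 124.7 rect [613.4 171.2] [23.4 15.5] 5.6
side [193. 244.] 354 zmax 109.0 rect [614.3 204.5] [11.4 44.2] 88.5
side [167. 304.] 117 zmax 103.0 rect [610.8 315.7] [14.  13.1] 53.5
side [ 83. 382.] 49 zmax 94.6 rect [665.3 443.5] [15.8  5. ] 14.1
top [ 20. 151.] 1038 zmax 94.9 rect [647.2 488. ] [ 63.7 102.8] 7.8
top [227. 168.] 142 zmax 109.2 rect [613.4  87.9] [ 9.9 43.5] 87.7
top [207. 170.] 149 zmax 111.1 rect [611.5 126.4] [10.5 42.5] 88.8
top [111. 170.] 57 zmax 103.5 rect [610.  314.2] [12.5 13.6] 6.0
```

View pics/side2.png

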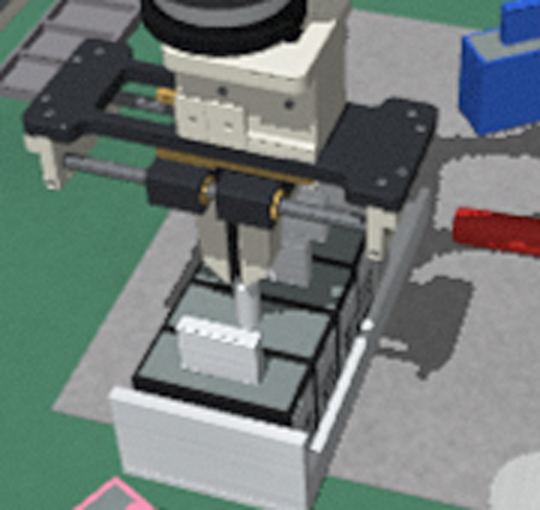

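View pics/top2.png

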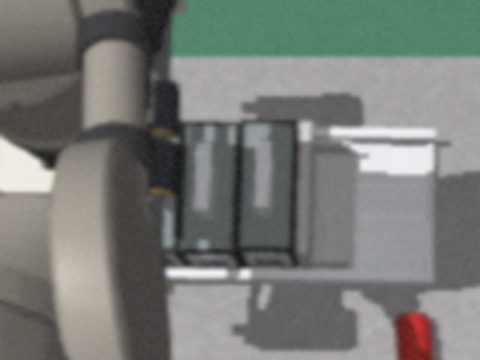

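```bash
python3 - <<'E'
from h import *
from cell import vision
p=vision.read_camera("side");W=cloud(p)*1000
for v in range(196,236,4):
    print(v,[tuple(int(a) if a==a else 0 for a in W[v,u]) for u in (190,194,198,202,206,210)])
s,R,pp=st();print(s["qpos"].round(4),pp,R.round(3), s["joint_efforts"].round(2))
E
```

```text
196 [(614, 195, 192), (606, 200, 199), (599, 201, 201), (593, 202, 203), (587, 202, 205), (583, 197, 201)]
200 [(625, 175, 164), (606, 201, 192), (600, 202, 194), (594, 201, 195), (588, 201, 196), (582, 200, 197)]
204 [(624, 177, 158), (618, 177, 159), (601, 201, 185), (594, 202, 187), (588, 202, 189), (582, 200, 189)]
208 [(625, 177, 148), (619, 177, 150), (613, 175, 150), (606, 176, 153), (600, 175, 154), (595, 171, 151)]
212 [(626, 177, 140), (620, 175, 140), (0, 0, 0), (607, 174, 143), (599, 177, 147), (595, 170, 142)]
216 [(628, 175, 129), (620, 176, 132), (614, 174, 132), (607, 176, 135), (600, 176, 138), (596, 169, 132)]
220 [(649, 133, 74), (621, 176, 122), (615, 175, 123), (608, 175, 125), (601, 176, 128), (612, 131, 82)]
224 [(645, 143, 75), (639, 140, 74), (615, 175, 115), (607, 178, 119), (607, 162, 104), (612, 133, 74)]
228 [(641, 152, 75), (635, 150, 75), (619, 168, 97), (611, 172, 103), (606, 165, 98), (609, 143, 75)]
232 [(638, 161, 75), (631, 160, 76), (625, 157, 75), (611, 172, 94), (607, 166, 89), (605, 152, 76)]
[0.1409 0.6329 1.3579 0.0041 1.1376 0.1498] [614.49542581 165.62867129  83.83110996] [[ 0.013  1.    -0.011]
 [ 0.006 -0.011 -1.   ]
 [-1.     0.012 -0.006]] [-1.000e-02 -5.596e+01 -2.302e+01  9.000e-02 -4.000e-02  0.000e+00]
```

Depth shows the finger tips ending at about z = 113 mm, above the post top, while the reported TCP is 84 mm. I open the fingers and measure the tip height against the report.

Request:
{"api": "send_rows", "payload": {
  "motion": [
    {"hand": 0, "slide": [0, 0, 0], "spin": 0},
    {"hand": 0, "slide": [0, 0, 0], "spin": 0},
    {"hand": 0, "slide": [0, 0, 0], "spin": 0}
  ]
}}

```text
time: 4.1
tool_pos: [0.6145, 0.1656, 0.0838]
tool_rot: [2.002, 1.557, 0.421]
contact_force: [0.5, -0.6, 0.3]
opening: 0.0199
```

```bash
cat >> h.py <<'E'
def look(n,box,f,name):
    from cell import vision
    p=vision.read_camera(n); u0,v0,u1,v1=box
    c=cv2.resize(p["pixels"][v0:v1,u0:u1],None,fx=f,fy=f,interpolation=cv2.INTER_CUBIC); cv2.imwrite(f"pics/{name}.png",c)
    return p,cloud(p)*1000
E
python3 - <<'E'
from h import *
p,W=look("side",(140,150,270,290),4,"s3")
go(613,165.4,80)
for u in range(176,236,4):
    print(u,[(v,)+tuple(int(a) if a==a else 0 for a in W[v,u]) for v in range(200,236,3)])
E
```

```text
{'t': 4.15, 'pos': array([614.4, 165.6,  83.7]), 'jaw': -0.0107, 'shift': array([ 3.7, -1.5,  0.2]), 'xdown': array([ 0.012,  0.005, -1.   ]), 'q1': np.float64(0.141), 'q6': np.float64(0.15), 'F': array([-0.1, -0.5, -0.3]), 'op': 23.8}
176 [(200, 733, 16, -2), (203, 728, 27, 0), (206, 725, 34, -1), (209, 721, 44, 0), (212, 717, 53, 0), (215, 714, 61, 0), (218, 711, 68, 0), (221, 708, 75, -1), (224, 704, 84, 0), (227, 701, 91, 0), (230, 698, 99, 0), (233, 695, 106, 0)]
180 [(200, 629, 200, 185), (203, 720, 24, 0), (206, 716, 33, 0), (209, 714, 40, -1), (212, 710, 49, 0), (215, 707, 56, -1), (218, 704, 64, -1), (221, 700, 73, 0), (224, 696, 82, 0), (227, 693, 89, 0), (230, 656, 162, 75), (233, 652, 169, 77)]
184 [(200, 634, 177, 163), (203, 635, 175, 155), (206, 635, 177, 151), (209, 636, 176, 143), (212, 637, 176, 136), (215, 637, 177, 130), (218, 696, 63, 0), (221, 692, 72, 0), (224, 655, 145, 74), (227, 652, 153, 76), (230, 649, 160, 76), (233, 647, 166, 75)]
188 [(200, 628, 175, 163), (203, 627, 178, 159), (206, 628, 177, 152), (209, 629, 177, 145), (212, 630, 176, 138), (215, 630,
[... 2316 characters left out ...]
, (209, 600, 93, 77), (212, 598, 98, 74), (215, 595, 106, 75), (218, 593, 113, 74), (221, 591, 119, 73), (224, 589, 125, 73), (227, 586, 134, 75), (230, 584, 142, 76), (233, 582, 147, 74)]
228 [(200, 558, 191, 195), (203, 557, 196, 194), (206, 592, 93, 86), (209, 592, 92, 78), (212, 591, 96, 75), (215, 589, 103, 74), (218, 586, 112, 76), (221, 584, 118, 75), (224, 582, 126, 76), (227, 580, 131, 74), (230, 578, 138, 74), (233, 575, 145, 75)]
232 [(200, 552, 192, 197), (203, 551, 195, 195), (206, 589, 80, 75), (209, 586, 88, 76), (212, 584, 94, 75), (215, 582, 103, 76), (218, 580, 108, 74), (221, 578, 115, 74), (224, 575, 123, 75), (227, 573, 129, 74), (230, 571, 137, 75), (233, 569, 145, 76)]
```

View pics/s3.png

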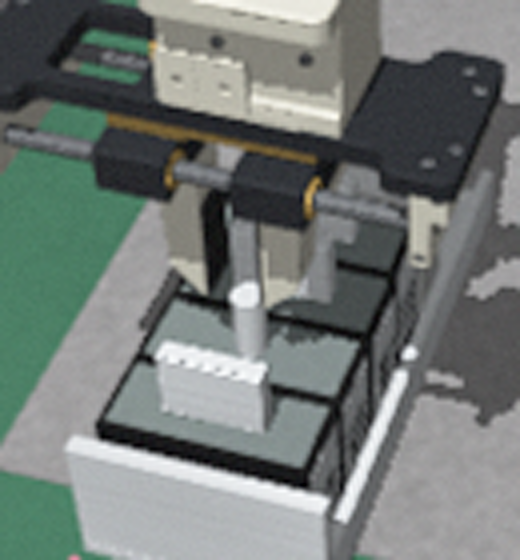

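Request:
{"api": "send_rows", "payload": {
  "motion": [
    {"hand": 0, "slide": [9, -1, 0], "spin": 0},
    {"hand": 0, "slide": [8, 0, 0], "spin": 0},
    {"hand": 0, "slide": [4, 0, 0], "spin": 0}
  ]
}}

```text
time: 4.45
tool_pos: [0.6138, 0.1658, 0.0615]
tool_rot: [1.987, 1.557, 0.406]
contact_force: [-0.5, -0.3, -0.5]
opening: 0.0446
```

```bash
python3 - <<'E'
from h import *
p,W=look("side",(140,150,270,290),4,"s4")
go(613,165.4,52,-.0105)
for v in range(204,236,2):
    print(v,[(u,)+tuple(int(a) if a==a else 0 for a in W[v,u]) for u in range(178,224,6)])
E
```

```text
{'t': 4.5, 'pos': array([613.4, 165.7,  60.8]), 'jaw': -0.0107, 'shift': array([ 8.8, -0.5,  0.4]), 'xdown': array([ 0.012,  0.005, -1.   ]), 'q1': np.float64(0.141), 'q6': np.float64(0.15), 'F': array([-0.7,  0.4, -1.1]), 'op': 45.3, 'spin': -0.0002}
204 [(178, 634, 197, 172), (184, 625, 196, 174), (190, 616, 194, 175), (196, 607, 193, 176), (202, 642, 91, 76), (208, 630, 92, 80), (214, 580, 191, 182), (220, 571, 189, 182)]
206 [(178, 636, 195, 167), (184, 626, 196, 170), (190, 616, 196, 173), (196, 606, 196, 175), (202, 597, 194, 176), (208, 587, 198, 182), (214, 579, 195, 181), (220, 570, 193, 182)]
208 [(178, 646, 176, 142), (184, 637, 173, 142), (190, 635, 157, 128), (196, 607, 195, 170), (202, 597, 195, 173), (208, 585, 201, 181), (214, 578, 198, 180), (220, 569, 197, 182)]
210 [(178, 647, 175, 137), (184, 638, 173, 138), (190, 635, 158, 125), (196, 648, 106, 74), (202, 626, 130, 101), (208, 585, 203, 179), (214, 576, 201, 179), (220, 567, 201, 182)]
212 [(178, 647, 176, 134), (184, 637, 176, 136), (190, 635, 158, 120), (196, 646, 112, 75), (202, 626, 132, 98), (208, 585, 202, 
[... 1294 characters left out ...]
)]
228 [(178, 696, 92, 0), (184, 640, 177, 100), (190, 642, 151, 73), (196, 631, 149, 75), (202, 611, 172, 103), (208, 612, 144, 75), (214, 588, 177, 115), (220, 578, 177, 118)]
230 [(178, 694, 97, 0), (184, 640, 177, 95), (190, 639, 158, 76), (196, 630, 153, 74), (202, 611, 172, 99), (208, 610, 149, 76), (214, 588, 176, 109), (220, 577, 178, 114)]
232 [(178, 658, 165, 73), (184, 648, 163, 74), (190, 638, 160, 74), (196, 629, 157, 74), (202, 611, 171, 93), (208, 608, 153, 76), (214, 588, 177, 106), (220, 578, 177, 109)]
234 [(178, 656, 169, 73), (184, 645, 169, 77), (190, 636, 165, 74), (196, 626, 163, 75), (202, 612, 171, 88), (208, 607, 156, 74), (214, 588, 177, 101), (220, 578, 177, 104)]
```

View pics/s4.png

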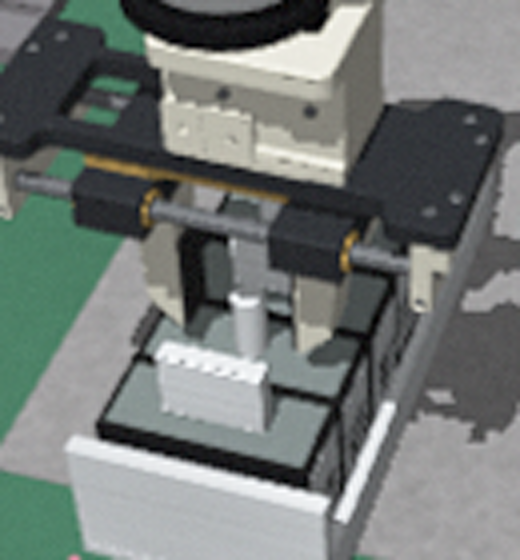

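The fingers now straddle the post (crop 245,320), with tips at a true z of about 92 mm against 61 reported, an offset of about +31 mm. I lower slightly and grip.

Request:
{"api": "send_rows", "payload": {
  "motion": [
    {"hand": -0.4, "slide": [7, 0, 0.4], "spin": 0},
    {"hand": -1, "slide": [0, 0, 0], "spin": 0},
    {"hand": -1, "slide": [0, 0, 0], "spin": 0},
    {"hand": -1, "slide": [0, 0, 0], "spin": 0},
    {"hand": -1, "slide": [0, 0, 0], "spin": 0}
  ],
  "grip_force": 15
}}

```text
time: 5.0
tool_pos: [0.6134, 0.1653, 0.0526]
tool_rot: [2.026, 1.558, 0.445]
contact_force: [-0.1, 0.1, -1.6]
opening: 0.0133
```

```bash
python3 - <<'E'
from h import *
plan(613.2,122.5,54,-.0105,-1,vmax=6.5)
E
```

```text
{'t': 5.0, 'pos': array([613.4, 165.3,  52.6]), 'jaw': -0.0107, 'shift': array([-1.6,  0.2, 42.8]), 'xdown': array([ 0.011,  0.005, -1.   ]), 'q1': np.float64(0.141), 'q6': np.float64(0.149), 'F': array([-0.1,  0.1, -1.6]), 'op': 13.3, 'spin': -0.0002}
7 rows: {"hand":-1,"slide":[-0.2,0.0,6.1],"spin":-0.000},{"hand":-1,"slide":[-0.2,0.0,6.1],"spin":-0.000},{"hand":-1,"slide":[-0.2,0.0,6.1],"spin":-0.000},{"hand":-1,"slide":[-0.2,0.0,6.1],"spin":-0.000},{"hand":-1,"slide":[-0.2,0.0,6.1],"spin":-0.000},{"hand":-1,"slide":[-0.2,0.0,6.1],"spin":-0.000},{"hand":-1,"slide":[-0.2,0.0,6.1],"spin":-0.000}
```

Held at 13.3 mm. I slide it gently to the right.

Request:
{"api": "send_rows", "payload": {
  "motion": [
    {"hand": -1, "slide": [0, 0, 3], "spin": 0},
    {"hand": -1, "slide": [0, 0, 5], "spin": 0},
    {"hand": -1, "slide": [0, 0, 5], "spin": 0}
  ]
}}

```text
time: 5.3
tool_pos: [0.6133, 0.1551, 0.053]
tool_rot: [2.276, 1.555, 0.695]
contact_force: [0.5, 5.1, -2.5]
opening: 0.0137
```

```bash
python3 - <<'E'
from h import *
plan(613.2,122.5,54,-.0105,-1,vmax=6.5)
E
```

```text
{'t': 5.3, 'pos': array([613.3, 155.1,  53. ]), 'jaw': -0.0101, 'shift': array([-1.3,  0.2, 32.6]), 'xdown': array([ 0.012,  0.01 , -1.   ]), 'q1': np.float64(0.122), 'q6': np.float64(0.127), 'F': array([ 0.5,  5.1, -2.5]), 'op': 13.7, 'spin': 0.0004}
6 rows: {"hand":-1,"slide":[-0.2,0.0,5.4],"spin":0.000},{"hand":-1,"slide":[-0.2,0.0,5.4],"spin":0.000},{"hand":-1,"slide":[-0.2,0.0,5.4],"spin":0.000},{"hand":-1,"slide":[-0.2,0.0,5.4],"spin":0.000},{"hand":-1,"slide":[-0.2,0.0,5.4],"spin":0.000},{"hand":-1,"slide":[-0.2,0.0,5.4],"spin":0.000}
```

Request:
{"api": "send_rows", "payload": {
  "motion": [
    {"hand": -1, "slide": [0, 0, 5.5], "spin": 0},
    {"hand": -1, "slide": [0, 0, 5.5], "spin": 0},
    {"hand": -1, "slide": [0, 0, 5.5], "spin": 0},
    {"hand": -1, "slide": [0, 0, 5.5], "spin": 0},
    {"hand": -1, "slide": [0, 0, 5], "spin": 0}
  ]
}}

```text
time: 5.8
tool_pos: [0.613, 0.1335, 0.0532]
tool_rot: [2.554, 1.545, 0.973]
contact_force: [0.0, 4.9, -1.4]
opening: 0.0135
```

```bash
python3 - <<'E'
from h import *
plan(613.2,122.5,54,-.0105,-1,vmax=6.5)
p,W=look("side",(140,120,270,290),4,"s5")
E
```

```text
{'t': 5.8, 'pos': array([613. , 133.5,  53.2]), 'jaw': -0.01, 'shift': array([-1. ,  0.3, 10.9]), 'xdown': array([ 0.014,  0.021, -1.   ]), 'q1': np.float64(0.081), 'q6': np.float64(0.08), 'F': array([ 0. ,  4.9, -1.4]), 'op': 13.5, 'spin': 0.0005}
2 rows: {"hand":-1,"slide":[-0.5,0.1,5.5],"spin":0.000},{"hand":-1,"slide":[-0.5,0.1,5.5],"spin":0.000}
```

View pics/s5.png

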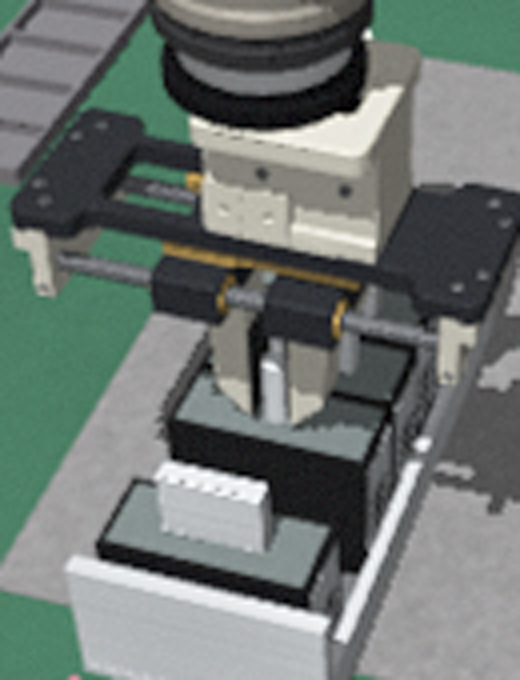

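The gap is opening and the modules move together. I continue for the last ~10 mm.

Request:
{"api": "send_rows", "payload": {
  "motion": [
    {"hand": -1, "slide": [0, 0, 5], "spin": 0},
    {"hand": -1, "slide": [0, 0, 4.5], "spin": 0}
  ]
}}

```text
time: 6.05
tool_pos: [0.6129, 0.1254, 0.0533]
tool_rot: [2.606, 1.542, 1.026]
contact_force: [0.3, 5.6, -1.6]
opening: 0.013
```

```bash
python3 - <<'E'
from h import *
plan(613.2,122.5,54,-.0105,-1,vmax=6.5)
E
```

```text
{'t': 6.05, 'pos': array([612.9, 125.4,  53.3]), 'jaw': -0.0103, 'shift': array([-0.8,  0.4,  2.9]), 'xdown': array([ 0.015,  0.025, -1.   ]), 'q1': np.float64(0.066), 'q6': np.float64(0.063), 'F': array([ 0.3,  5.6, -1.6]), 'op': 13.0, 'spin': 0.0002}
1 rows: {"hand":-1,"slide":[-0.8,0.4,2.9],"spin":0.000}
```

Request:
{"api": "send_rows", "payload": {
  "motion": [
    {"hand": -1, "slide": [0, 0, 3], "spin": 0},
    {"hand": -0.3, "slide": [0, 0, 0], "spin": 0},
    {"hand": -0.1, "slide": [0, 0, 0], "spin": 0},
    {"hand": -0.1, "slide": [0, 0, 0], "spin": 0}
  ]
}}

```text
time: 6.45
tool_pos: [0.6131, 0.1221, 0.0538]
tool_rot: [2.583, 1.541, 1.002]
contact_force: [-1.0, -0.6, 0.3]
opening: 0.033
```

```bash
python3 - <<'E'
from h import *
plan(613.2,122.5,54,-.0105,-1,vmax=6.5)
E
```

```text
{'t': 6.45, 'pos': array([613.1, 122.1,  53.8]), 'jaw': -0.0105, 'shift': array([-0.2,  0.1, -0.4]), 'xdown': array([ 0.016,  0.025, -1.   ]), 'q1': np.float64(0.061), 'q6': np.float64(0.057), 'F': array([-1. , -0.6,  0.3]), 'op': 33.0, 'spin': 0.0}
1 rows: {"hand":-1,"slide":[-0.2,0.1,-0.4],"spin":0.000}
```

Request:
{"api": "send_rows", "payload": {
  "motion": [
    {"hand": 0, "slide": [-25, 0, 0], "spin": 0},
    {"hand": 0.3, "slide": [-35, 0, 0], "spin": 0},
    {"hand": 0.3, "slide": [-10, 0, 10], "spin": 0}
  ]
}}

```text
time: 6.75
tool_pos: [0.6103, 0.1101, 0.1232]
tool_rot: [2.731, 1.545, 1.151]
contact_force: [0.7, 0.3, 0.1]
opening: 0.0564
```

```bash
python3 - <<'E'
from h import *
plan(478.7,-281.7,125,-.463,.3)
E
```

```text
{'t': 6.75, 'pos': array([610.3, 110.1, 123.2]), 'jaw': -0.0093, 'shift': array([ -12.4, -127.9,  392.8]), 'xdown': array([ 0.01 ,  0.023, -1.   ]), 'q1': np.float64(0.042), 'q6': np.float64(0.042), 'F': array([0.7, 0.3, 0.1]), 'op': 56.4, 'spin': 0.4537}
9 rows: {"hand":0.3,"slide":[-1.4,-14.2,43.6],"spin":0.050},{"hand":0.3,"slide":[-1.4,-12.0,44.3],"spin":0.050},{"hand":0.3,"slide":[-1.4,-9.7,44.9],"spin":0.050},{"hand":0.3,"slide":[-1.3,-7.5,45.3],"spin":0.050},{"hand":0.3,"slide":[-1.3,-5.2,45.6],"spin":0.050},{"hand":0.3,"slide":[-1.3,-2.9,45.8],"spin":0.050},{"hand":0.3,"slide":[-1.3,-0.6,45.9],"spin":0.050},{"hand":0.3,"slide":[-1.3,1.8,45.9],"spin":0.050}
```

Request:
{"api": "send_rows", "payload": {
  "motion": [
    {"hand": 0.3, "slide": [-1.4, -14, 43], "spin": 0.05},
    {"hand": 0.3, "slide": [-1.4, -12, 44], "spin": 0.05},
    {"hand": 0.3, "slide": [-1.4, -10, 45], "spin": 0.05},
    {"hand": 0.3, "slide": [-1.4, -7, 45], "spin": 0.05},
    {"hand": 0.3, "slide": [-1.4, -5, 45], "spin": 0.05},
    {"hand": 0.3, "slide": [-1.4, -3, 45], "spin": 0.05},
    {"hand": 0.3, "slide": [0, 0, 30], "spin": 0.05},
    {"hand": 0.3, "slide": [0, 0, 0], "spin": 0.05}
  ]
}}

```text
time: 7.55
tool_pos: [0.5084, -0.1919, 0.1229]
tool_rot: [2.97, 1.547, 0.977]
contact_force: [0.8, 1.0, 0.7]
opening: 0.0596
```

```bash
python3 - <<'E'
from h import *
plan(478.7,-281.7,125,-.463,.3)
p,W=look("top",(140,110,440,290),2.6,"t6")
import pickle
m=((W[...,2]>88)&(W[...,2]<125)&(abs(W[...,0]-613)<60)).astype(np.uint8)
k,l,stt,ce=cv2.connectedComponentsWithStats(m,connectivity=4)
for i in range(1,k):
    if stt[i,4]<12: continue
    P=W[l==i]; r=cv2.minAreaRect((P[:,:2]).astype(np.float32))
    print(ce[i].round(),stt[i,4],"zmax",P[:,2].max().round(1),"rect",np.round(r[0],1),np.round(r[1],1),round(r[2],1))
E
```

```text
{'t': 7.55, 'pos': array([ 508.4, -191.9,  122.9]), 'jaw': -0.4229, 'shift': array([-4.3,  9.8, 94. ]), 'xdown': array([ 0.013,  0.02 , -1.   ]), 'q1': np.float64(-0.517), 'q6': np.float64(-0.106), 'F': array([0.8, 1. , 0.7]), 'op': 59.6, 'spin': 0.0401}
2 rows: {"hand":0.3,"slide":[-2.1,4.9,47.0],"spin":0.020},{"hand":0.3,"slide":[-2.1,5.8,46.9],"spin":0.020}
[ 20. 151.] 1035 zmax 94.8 rect [643.8 488.9] [ 63.6 102.3] 3.3
[168. 168.] 174 zmax 109.5 rect [614.  202.9] [10.5 44.3] 89.3
[248. 168.] 134 zmax 108.9 rect [612.9  46.8] [43.7  9.7] 0.0
[229. 170.] 138 zmax 109.1 rect [611.   85.3] [10.3 42.8] 88.9
[208. 169.] 55 zmax 108.6 rect [612.3 125.2] [12.9 13.3] 2.0
[111. 170.] 57 zmax 102.2 rect [610.  313.9] [13.  12.8] 10.3
```

View pics/t6.png

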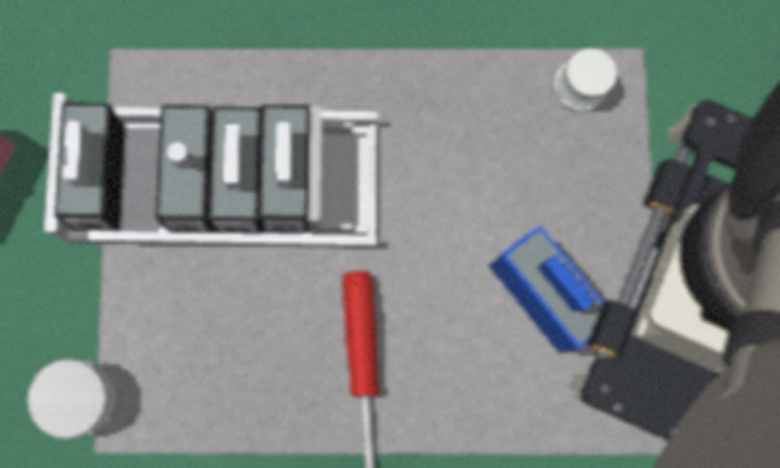

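The top view shows the gap open between module_a (crop 75,150) and the post (177,150). Handle spacing is 77.7 mm and 76 is needed; the post blob reads about 1 mm low. Next, the loose module.

Request:
{"api": "send_rows", "payload": {
  "motion": [
    {"hand": 0.45, "slide": [-2, 5, 45], "spin": 0.02},
    {"hand": 0.45, "slide": [0, 5, 40], "spin": 0.02},
    {"hand": 0.45, "slide": [0, 0, 0], "spin": 0}
  ]
}}

```text
time: 7.9
tool_pos: [0.4807, -0.2738, 0.1217]
tool_rot: [3.07, 1.547, 1.038]
contact_force: [0.7, 1.1, -0.2]
opening: 0.0664
```

```bash
python3 - <<'E'
from h import *
plan(478.7,-281.7,75,-.463,.45)
E
```

```text
{'t': 7.9, 'pos': array([ 480.7, -273.8,  121.7]), 'jaw': -0.4611, 'shift': array([46.5,  1.6,  9.1]), 'xdown': array([ 0.012,  0.021, -1.   ]), 'q1': np.float64(-0.671), 'q6': np.float64(-0.222), 'F': array([ 0.7,  1.1, -0.2]), 'op': 66.4, 'spin': 0.0019}
1 rows: {"hand":0.45,"slide":[46.5,1.6,9.1],"spin":0.002}
```

Request:
{"api": "send_rows", "payload": {
  "motion": [
    {"hand": 0.45, "slide": [12, 1, 6], "spin": 0},
    {"hand": 0.45, "slide": [12, 0, 2.5], "spin": 0},
    {"hand": 0.45, "slide": [0, 0, 0], "spin": 0}
  ]
}}

```text
time: 8.2
tool_pos: [0.4775, -0.2802, 0.0944]
tool_rot: [-3.13, 1.546, 1.124]
contact_force: [-0.2, 0.7, 0.8]
opening: 0.0664
```

```bash
python3 - <<'E'
from h import *
plan(478.7,-281.7,50,-.463,.45)
p,W=look("side",(270,60,400,180),5,"s7")
for v in range(70,112,3):
    print(v,[(u,)+tuple(int(a) if a==a else 0 for a in W[v,u]) for u in range(300,350,6)])
E
```

```text
{'t': 8.2, 'pos': array([ 477.5, -280.2,   94.4]), 'jaw': -0.4588, 'shift': array([44.4,  1.8,  1.9]), 'xdown': array([ 0.011,  0.022, -1.   ]), 'q1': np.float64(-0.684), 'q6': np.float64(-0.239), 'F': array([-0.2,  0.7,  0.8]), 'op': 66.4, 'spin': 0.0042}
1 rows: {"hand":0.45,"slide":[44.4,1.8,1.9],"spin":0.004}
70 [(300, 577, -535, 57), (306, 562, -547, 54), (312, 515, -287, 179), (318, 533, -600, 34), (324, 522, -683, -2), (330, 472, -245, 205), (336, 459, -233, 211), (342, 447, -232, 214), (348, 435, -233, 215)]
73 [(300, 577, -535, 48), (306, 561, -549, 43), (312, 514, -286, 173), (318, 503, -305, 165), (324, 519, -657, 0), (330, 501, -665, -1), (336, 458, -231, 206), (342, 446, -225, 211), (348, 434, -227, 212)]
76 [(300, 576, -535, 39), (306, 562, -563, 27), (312, 513, -288, 165), (318, 532, -615, 7), (324, 516, -643, -3), (330, 498, -646, -2), (336, 457, -232, 199), (342, 445, -227, 203), (348, 433, -223, 207)]
79 [(300, 575, -539, 28), (306, 527, -293, 153), (312, 513, -289, 157), (318, 531, -613, -1), (324, 513, -620, -1), (330, 496, -628, -3), (336, 478, -632, -2), (342, 4
[... 1360 characters left out ...]
 0), (330, 478, -494, 0), (336, 451, -256, 132), (342, 437, -249, 137), (348, 429, -508, 0)]
103 [(300, 557, -456, -2), (306, 541, -462, -2), (312, 525, -467, -3), (318, 492, -287, 100), (324, 492, -475, -1), (330, 476, -477, 0), (336, 449, -253, 126), (342, 443, -491, -2), (348, 427, -497, -3)]
106 [(300, 554, -439, -2), (306, 539, -449, -4), (312, 522, -448, -1), (318, 491, -284, 94), (324, 477, -277, 100), (330, 474, -462, -1), (336, 458, -469, -2), (342, 441, -471, 0), (348, 425, -475, 0)]
109 [(300, 551, -420, 0), (306, 536, -430, -3), (312, 506, -307, 71), (318, 490, -283, 87), (324, 476, -277, 92), (330, 461, -269, 100), (336, 456, -454, -3), (342, 440, -458, -2), (348, 424, -456, 0)]
```

View pics/s7.png

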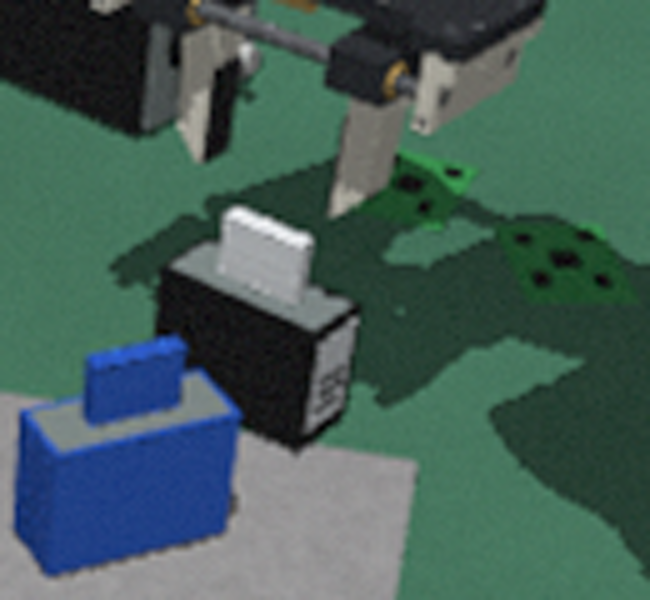

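Fingers straddle the black module's plate handle (crop 265,255), with tips at a true z of about 125 mm. I descend.

Request:
{"api": "send_rows", "payload": {
  "motion": [
    {"hand": 0.3, "slide": [15, 1, 2], "spin": 0.004},
    {"hand": 0.3, "slide": [15, 0.5, 0.5], "spin": 0},
    {"hand": 0.3, "slide": [11, 0, 0], "spin": 0},
    {"hand": 0.3, "slide": [0, 0, 0], "spin": 0}
  ]
}}

```text
time: 8.65
tool_pos: [0.4805, -0.2792, 0.053]
tool_rot: [3.09, 1.546, 1.063]
contact_force: [-0.0, 0.7, -0.0]
opening: 0.0598
```

```bash
python3 - <<'E'
from h import *
plan(478.7,-281.9,48,-.463,.3)
p,W=look("side",(270,60,400,180),5,"s8")
E
```

```text
{'t': 8.65, 'pos': array([ 480.5, -279.2,   53. ]), 'jaw': -0.457, 'shift': array([ 4.9, -0.4,  3.4]), 'xdown': array([ 0.012,  0.022, -1.   ]), 'q1': np.float64(-0.68), 'q6': np.float64(-0.239), 'F': array([-0. ,  0.7, -0. ]), 'op': 59.8, 'spin': 0.006}
1 rows: {"hand":0.3,"slide":[4.9,-0.4,3.4],"spin":0.006}
```

View pics/s8.png

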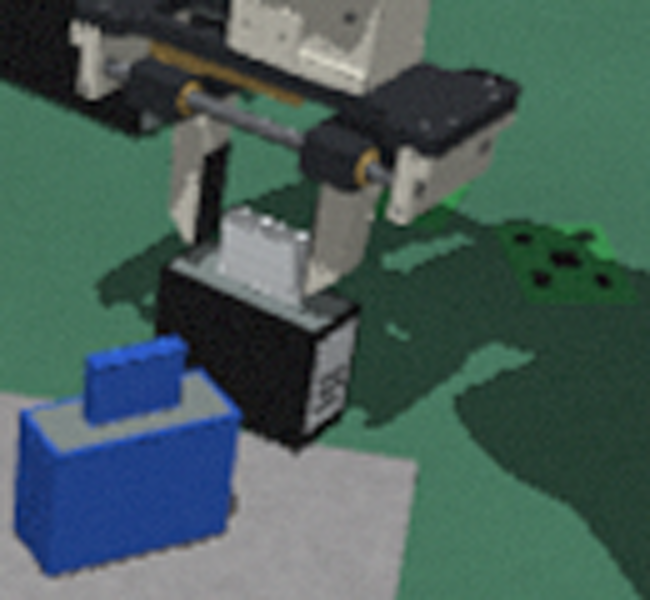

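Request:
{"api": "send_rows", "payload": {
  "motion": [
    {"hand": 0.3, "slide": [4, -0.4, 3.2], "spin": 0.006},
    {"hand": 0.3, "slide": [0, 0, 0], "spin": 0}
  ]
}}

```text
time: 8.9
tool_pos: [0.4799, -0.2823, 0.0506]
tool_rot: [2.967, 1.546, 0.934]
contact_force: [0.0, -0.5, -0.9]
opening: 0.0592
```

```bash
python3 - <<'E'
from h import *
plan(478.7,-281.9,48,-.463,.3)
p,W=look("side",(270,60,400,180),5,"s9")
for v in range(80,124,4):
    print(v,[(u,)+tuple(int(a) if a==a else 0 for a in W[v,u]) for u in range(300,350,6)])
E
```

```text
{'t': 8.9, 'pos': array([ 479.9, -282.3,   50.6]), 'jaw': -0.4626, 'shift': array([ 2.6, -1.3,  0.3]), 'xdown': array([ 0.015,  0.02 , -1.   ]), 'q1': np.float64(-0.685), 'q6': np.float64(-0.239), 'F': array([ 0. , -0.5, -0.9]), 'op': 59.2, 'spin': 0.0004}
1 rows: {"hand":0.3,"slide":[2.6,-1.3,0.3],"spin":0.000}
80 [(300, 538, -273, 158), (306, 523, -265, 164), (312, 510, -268, 165), (318, 530, -607, -1), (324, 513, -618, -3), (330, 470, -256, 176), (336, 457, -243, 185), (342, 444, -236, 190), (348, 432, -242, 189)]
84 [(300, 575, -542, 10), (306, 522, -267, 154), (312, 511, -289, 145), (318, 495, -257, 163), (324, 509, -587, -1), (330, 491, -594, -2), (336, 456, -256, 170), (342, 443, -239, 180), (348, 430, -225, 189)]
88 [(300, 573, -538, 0), (306, 525, -295, 130), (312, 511, -291, 134), (318, 522, -556, -1), (324, 480, -253, 158), (330, 467, -246, 163), (336, 454, -238, 169), (342, 441, -240, 170), (348, 429, -220, 182)]
92 [(300, 568, -512, 1), (306, 524, -292, 121), (312, 509, -289, 125), (318, 518, -531, 0), (324, 501, -536, 0), (330, 465, -235, 160), (336, 452, -232, 163), (3
[... 772 characters left out ...]
), (330, 462, -271, 101), (336, 448, -256, 111), (342, 435, -263, 110), (348, 424, -466, -1)]
112 [(300, 548, -407, -1), (306, 518, -290, 70), (312, 504, -295, 69), (318, 489, -282, 80), (324, 475, -277, 85), (330, 460, -270, 91), (336, 446, -255, 102), (342, 433, -268, 97), (348, 422, -444, -1)]
116 [(300, 544, -385, 0), (306, 516, -278, 66), (312, 502, -279, 68), (318, 488, -280, 70), (324, 473, -274, 76), (330, 459, -275, 78), (336, 445, -254, 93), (342, 435, -423, -3), (348, 420, -424, -1)]
120 [(300, 540, -363, 0), (306, 515, -280, 54), (312, 500, -273, 61), (318, 485, -265, 68), (324, 471, -271, 67), (330, 458, -272, 69), (336, 444, -275, 70), (342, 433, -395, 0), (348, 418, -405, -2)]
```

View pics/s9.png

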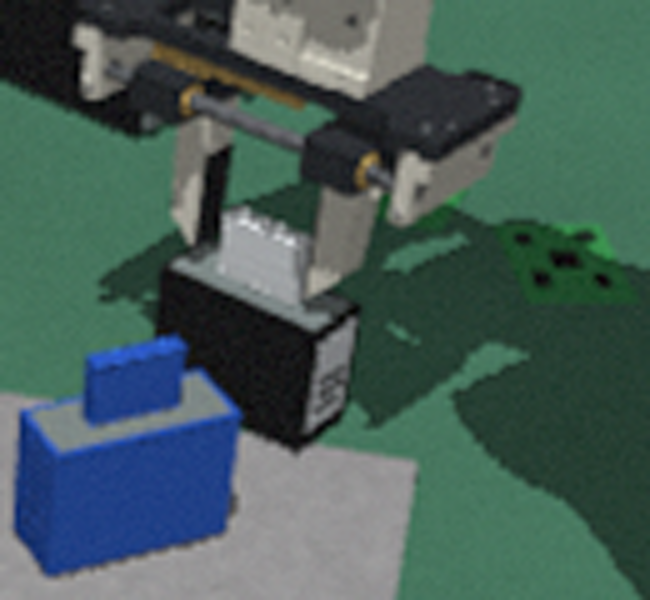

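Request:
{"api": "send_rows", "payload": {
  "motion": [
    {"hand": 0.0, "slide": [3, -1.2, 0.3], "spin": 0},
    {"hand": -0.2, "slide": [0, 0, 0], "spin": 0},
    {"hand": -0.4, "slide": [0, 0, 0], "spin": 0},
    {"hand": -0.4, "slide": [0, 0, 0], "spin": 0}
  ],
  "grip_force": 30
}}

```text
time: 9.35
tool_pos: [0.4793, -0.2826, 0.0488]
tool_rot: [2.854, 1.546, 0.821]
contact_force: [-0.1, -0.6, -0.3]
opening: 0.0434
```

```bash
python3 - <<'E'
from h import *
plan(478.7,-281.9,48,-.463,.3)
E
```

```text
{'t': 9.35, 'pos': array([ 479.3, -282.6,   48.8]), 'jaw': -0.4628, 'shift': array([ 0.8, -0.9, -0.3]), 'xdown': array([ 0.017,  0.018, -1.   ]), 'q1': np.float64(-0.686), 'q6': np.float64(-0.241), 'F': array([-0.1, -0.6, -0.3]), 'op': 43.4, 'spin': 0.0002}
1 rows: {"hand":0.3,"slide":[0.8,-0.9,-0.3],"spin":0.000}
```

Request:
{"api": "send_rows", "payload": {
  "motion": [
    {"hand": -0.6, "slide": [0, 0, 0], "spin": 0},
    {"hand": -0.6, "slide": [-6, 0, 0], "spin": 0},
    {"hand": -0.6, "slide": [-20, 0, 0], "spin": 0},
    {"hand": -0.6, "slide": [-35, 0, 0], "spin": 0},
    {"hand": -0.6, "slide": [-35, 0, 0], "spin": 0},
    {"hand": -0.6, "slide": [-20, 0, 0], "spin": 0},
    {"hand": -0.6, "slide": [0, 0, 0], "spin": 0}
  ]
}}

```text
time: 10.05
tool_pos: [0.4764, -0.2841, 0.1693]
tool_rot: [3.007, 1.546, 0.973]
contact_force: [0.4, -0.0, -1.7]
opening: 0.0437
```

```bash
python3 - <<'E'
from h import *
plan(613,163.8,172,-.0105,-.6,vmax=40)
p,W=look("side",(240,20,400,180),4,"s10")
E
```

```text
{'t': 10.05, 'pos': array([ 476.4, -284.1,  169.3]), 'jaw': -0.4629, 'shift': array([   8.3,  -77.7, -461.7]), 'xdown': array([ 0.014,  0.02 , -1.   ]), 'q1': np.float64(-0.692), 'q6': np.float64(-0.237), 'F': array([ 0.4, -0. , -1.7]), 'op': 43.7, 'spin': -0.4524}
12 rows: {"hand":-0.6,"slide":[0.7,-6.5,-38.5],"spin":-0.038},{"hand":-0.6,"slide":[0.7,-5.0,-38.7],"spin":-0.038},{"hand":-0.6,"slide":[0.7,-3.6,-38.9],"spin":-0.038},{"hand":-0.6,"slide":[0.7,-2.1,-39.0],"spin":-0.038},{"hand":-0.6,"slide":[0.7,-0.6,-39.0],"spin":-0.038},{"hand":-0.6,"slide":[0.7,0.8,-39.0],"spin":-0.038},{"hand":-0.6,"slide":[0.7,2.3,-38.9],"spin":-0.038},{"hand":-0.6,"slide":[0.7,3.8,-38.8],"spin":-0.038}
```

View pics/s10.png

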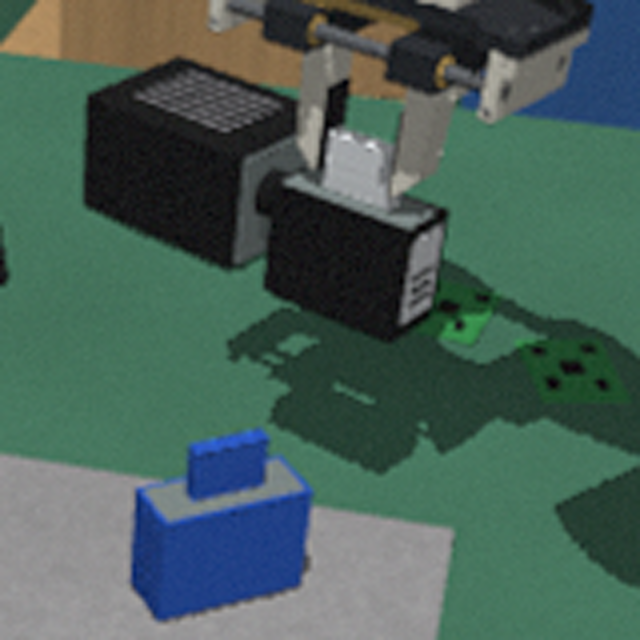

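The black module is held upright and lifted about 120 mm; the blue one is untouched. I carry it to the row.

Request:
{"api": "send_rows", "payload": {
  "motion": [
    {"hand": -0.6, "slide": [0, -4, -20], "spin": -0.02},
    {"hand": -0.6, "slide": [0.5, -6, -38], "spin": -0.04},
    {"hand": -0.6, "slide": [0.5, -4, -39], "spin": -0.04},
    {"hand": -0.6, "slide": [0.5, -2, -39], "spin": -0.04},
    {"hand": -0.6, "slide": [0.5, -1, -39], "spin": -0.04},
    {"hand": -0.6, "slide": [0.5, 1, -39], "spin": -0.04},
    {"hand": -0.6, "slide": [0.5, 2, -39], "spin": -0.04},
    {"hand": -0.6, "slide": [0.5, 3, -39], "spin": -0.04}
  ]
}}

```text
time: 10.9
tool_pos: [0.5559, 0.0044, 0.1578]
tool_rot: [-2.724, 1.542, 1.827]
contact_force: [0.5, -0.6, -1.0]
opening: 0.0435
```

```bash
python3 - <<'E'
from h import *
plan(613,163.8,172,-.0105,-.6,vmax=40)
E
```

```text
{'t': 10.9, 'pos': array([555.9,   4.4, 157.8]), 'jaw': -0.1613, 'shift': array([ -10.2,   30.6, -166.8]), 'xdown': array([-0.007,  0.028, -1.   ]), 'q1': np.float64(-0.147), 'q6': np.float64(0.005), 'F': array([ 0.5, -0.6, -1. ]), 'op': 43.5, 'spin': -0.1508}
5 rows: {"hand":-0.6,"slide":[-2.0,6.1,-33.4],"spin":-0.030},{"hand":-0.6,"slide":[-2.0,7.1,-33.2],"spin":-0.030},{"hand":-0.6,"slide":[-2.1,8.1,-32.9],"spin":-0.030},{"hand":-0.6,"slide":[-2.1,9.1,-32.7],"spin":-0.030},{"hand":-0.6,"slide":[-2.1,10.1,-32.4],"spin":-0.030}
```

Request:
{"api": "send_rows", "payload": {
  "motion": [
    {"hand": -0.6, "slide": [-15, 1, -5], "spin": -0.02},
    {"hand": -0.6, "slide": [-14, 6, -25], "spin": -0.03},
    {"hand": -0.6, "slide": [-3, 8, -33], "spin": -0.03},
    {"hand": -0.6, "slide": [-3, 8, -33], "spin": -0.03},
    {"hand": -0.6, "slide": [-3, 8, -30], "spin": -0.03},
    {"hand": -0.6, "slide": [0, 0, 0], "spin": 0}
  ]
}}

```text
time: 11.5
tool_pos: [0.5948, 0.1369, 0.1873]
tool_rot: [-2.389, 1.53, 2.315]
contact_force: [0.0, -1.5, -2.2]
opening: 0.0435
```

```bash
python3 - <<'E'
from h import *
plan(613,163.8,172,-.0105,-.6,vmax=40)
E
```

```text
{'t': 11.5, 'pos': array([594.8, 136.9, 187.3]), 'jaw': -0.0082, 'shift': array([ 15.6,  18.4, -26.6]), 'xdown': array([-0.027,  0.03 , -0.999]), 'q1': np.float64(0.082), 'q6': np.float64(0.085), 'F': array([ 0. , -1.5, -2.2]), 'op': 43.5, 'spin': 0.0023}
1 rows: {"hand":-0.6,"slide":[15.6,18.4,-26.6],"spin":0.002}
```

```bash
cat >> h.py <<'E'
def Rmk(xd,jaw):
    x=np.array(xd,float);x/=np.linalg.norm(x); j=np.array([np.cos(jaw),np.sin(jaw),0]); y=j-x*(j@x); y/=np.linalg.norm(y)
    return np.stack([x,y,np.cross(x,y)],1)
RG=Rmk([.017,.018,-1],-.4628)
def mod():
    s,R,p=st(); M=R@RG.T  # module rotation since grip (module was upright)
    up=M@np.array([0,0,1.]); L=M@np.array([np.cos(-.463),np.sin(-.463),0])
    # grip: module underside centre relative to tool (tool reported at 479.3,-282.6,48.8; module 478.9,-282.1,0)
    o=R@RG.T@(np.array([478.9,-282.1,0])-np.array([479.3,-282.6,48.8]))
    print("module up",up.round(3),"heading",np.arctan2(L[1],L[0]).round(4),"bottom centre",(p+o).round(1))
E
python3 -c "
from h import *
mod()"
```

```text
module up [ 0.035 -0.006  0.999] heading -0.0082 bottom centre [592.5 137.5 138.6]
```

Request:
{"api": "send_rows", "payload": {
  "motion": [
    {"hand": -0.6, "slide": [0, 9, -12], "spin": 0},
    {"hand": -0.6, "slide": [0, 8, -12], "spin": 0},
    {"hand": -0.6, "slide": [0, 0, 0], "spin": 0}
  ]
}}

```text
time: 11.8
tool_pos: [0.6097, 0.1609, 0.1814]
tool_rot: [-2.201, 1.525, 2.504]
contact_force: [0.3, 0.4, -0.8]
opening: 0.0437
```

```bash
python3 -c "
from h import *
mod();go(613,163.8,172,-.0105)
p,W=look('side',(120,60,330,320),2.3,'s11')"
```

```text
module up [ 0.044 -0.004  0.999] heading -0.0075 bottom centre [607.  161.4 132.7]
{'t': 11.8, 'pos': array([609.7, 160.9, 181.4]), 'jaw': -0.0075, 'shift': array([ 9.4,  3.6, -2.6]), 'xdown': array([-0.037,  0.027, -0.999]), 'q1': np.float64(0.119), 'q6': np.float64(0.121), 'F': array([ 0.3,  0.4, -0.8]), 'op': 43.7, 'spin': 0.003}
```

View pics/s11.png

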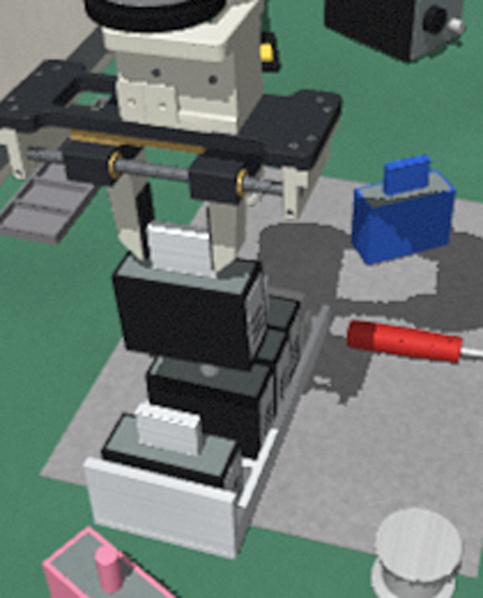

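Held module is above the gap, but tool tilt has drifted by 0.044 rad. I try a small back-and-forth in free air to see which motion undoes it.

Request:
{"api": "send_rows", "payload": {
  "motion": [
    {"hand": -0.6, "slide": [0, -40, 0], "spin": 0},
    {"hand": -0.6, "slide": [0, 0, 0], "spin": 0}
  ]
}}

```text
time: 12.05
tool_pos: [0.5645, 0.1579, 0.1777]
tool_rot: [-2.032, 1.516, 2.671]
contact_force: [0.1, 0.1, -1.3]
opening: 0.0439
```

```bash
python3 -c "
from h import *
mod();go(613,163.8,172,-.0105)"
```

```text
module up [ 0.056 -0.001  0.998] heading -0.0096 bottom centre [561.2 158.3 129. ]
{'t': 12.05, 'pos': array([564.5, 157.9, 177.7]), 'jaw': -0.0096, 'shift': array([ 3.5, 48.6, -6.2]), 'xdown': array([-0.049,  0.025, -0.999]), 'q1': np.float64(0.124), 'q6': np.float64(0.127), 'F': array([ 0.1,  0.1, -1.3]), 'op': 43.9, 'spin': 0.0009}
```

Request:
{"api": "send_rows", "payload": {
  "motion": [
    {"hand": -0.6, "slide": [0, 10, 0], "spin": 0},
    {"hand": -0.6, "slide": [0, 10, 0], "spin": 0},
    {"hand": -0.6, "slide": [0, 0, 0], "spin": 0}
  ]
}}

```text
time: 12.35
tool_pos: [0.5864, 0.1554, 0.1767]
tool_rot: [-2.027, 1.517, 2.673]
contact_force: [0.3, 0.5, -1.8]
opening: 0.044
```

```bash
python3 -c "
from h import *
mod();go(613,163.8,172,-.0105)"
```

```text
module up [ 0.055 -0.     0.998] heading -0.0118 bottom centre [583.1 155.7 128. ]
{'t': 12.35, 'pos': array([586.4, 155.4, 176.7]), 'jaw': -0.0118, 'shift': array([ 3.6, 26.7, -8.7]), 'xdown': array([-0.048,  0.024, -0.999]), 'q1': np.float64(0.116), 'q6': np.float64(0.122), 'F': array([ 0.3,  0.5, -1.8]), 'op': 44.0, 'spin': -0.0013}
```

Request:
{"api": "send_rows", "payload": {
  "motion": [
    {"hand": -0.6, "slide": [0, 40, 0], "spin": 0},
    {"hand": -0.6, "slide": [0, 0, 0], "spin": 0}
  ]
}}

```text
time: 12.55
tool_pos: [0.6269, 0.1538, 0.172]
tool_rot: [-1.975, 1.513, 2.724]
contact_force: [0.1, 0.5, -1.3]
opening: 0.044
```

```bash
python3 -c "
from h import *
mod();go(613,163.8,172,-.0105)"
```

```text
module up [0.06  0.    0.998] heading -0.0128 bottom centre [623.4 154.1 123.4]
{'t': 12.55, 'pos': array([626.9, 153.8, 172. ]), 'jaw': -0.0128, 'shift': array([  1. , -14. ,  -9.8]), 'xdown': array([-0.053,  0.023, -0.998]), 'q1': np.float64(0.106), 'q6': np.float64(0.115), 'F': array([ 0.1,  0.5, -1.3]), 'op': 44.0, 'spin': -0.0023}
```

Request:
{"api": "send_rows", "payload": {
  "motion": [
    {"hand": -0.6, "slide": [0, -5, 0], "spin": 0},
    {"hand": -0.6, "slide": [0, -5, 0], "spin": 0},
    {"hand": -0.6, "slide": [0, -5, 0], "spin": 0},
    {"hand": -0.6, "slide": [0, -5, 0], "spin": 0},
    {"hand": -0.6, "slide": [0, 0, 0], "spin": 0}
  ]
}}

```text
time: 13.05
tool_pos: [0.6055, 0.1538, 0.1735]
tool_rot: [-1.983, 1.514, 2.716]
contact_force: [0.1, 0.4, -2.0]
opening: 0.0437
```

```bash
python3 -c "
from h import *
mod();go(613,163.8,172,-.0105)"
```

```text
module up [0.059 0.    0.998] heading -0.0133 bottom centre [602.  154.  124.8]
{'t': 13.05, 'pos': array([605.5, 153.8, 173.5]), 'jaw': -0.0133, 'shift': array([  1.3,   7.4, -10.1]), 'xdown': array([-0.052,  0.024, -0.998]), 'q1': np.float64(0.11), 'q6': np.float64(0.118), 'F': array([ 0.1,  0.4, -2. ]), 'op': 43.7, 'spin': -0.0028}
```

Request:
{"api": "send_rows", "payload": {
  "motion": [
    {"hand": -0.6, "slide": [0, 3, -3], "spin": 0},
    {"hand": -0.6, "slide": [0, 3, -3], "spin": 0},
    {"hand": -0.6, "slide": [0, 3, -3], "spin": 0},
    {"hand": -0.6, "slide": [0, 0, 0], "spin": 0}
  ]
}}

```text
time: 13.45
tool_pos: [0.6156, 0.1639, 0.1748]
tool_rot: [-2.012, 1.516, 2.687]
contact_force: [0.4, -0.2, -0.7]
opening: 0.0438
```

```bash
python3 -c "
from h import *
mod();go(613,163.8,172,-.0105)"
```

```text
module up [ 0.057 -0.     0.998] heading -0.0129 bottom centre [612.3 164.2 126.1]
{'t': 13.45, 'pos': array([615.6, 163.9, 174.8]), 'jaw': -0.0128, 'shift': array([ 2.9, -2.5,  0.2]), 'xdown': array([-0.049,  0.024, -0.999]), 'q1': np.float64(0.123), 'q6': np.float64(0.132), 'F': array([ 0.4, -0.2, -0.7]), 'op': 43.8, 'spin': -0.0023}
```

Request:
{"api": "send_rows", "payload": {
  "motion": [
    {"hand": -0.6, "slide": [-4, 0, 0], "spin": 0},
    {"hand": -0.6, "slide": [-4, 0, 0], "spin": 0},
    {"hand": -0.6, "slide": [-4, 0, 0], "spin": 0},
    {"hand": -0.6, "slide": [0, 0, 0], "spin": 0}
  ]
}}

```text
time: 13.85
tool_pos: [0.6165, 0.1636, 0.1875]
tool_rot: [-2.007, 1.516, 2.692]
contact_force: [0.7, -0.2, -1.3]
opening: 0.0438
```

```bash
python3 -c "
from h import *
mod();go(613,163.8,172,-.0105)"
```

```text
module up [ 0.057 -0.     0.998] heading -0.0127 bottom centre [613.2 163.9 138.8]
{'t': 13.85, 'pos': array([616.5, 163.6, 187.5]), 'jaw': -0.0127, 'shift': array([15.6, -2.7,  0.2]), 'xdown': array([-0.049,  0.024, -0.998]), 'q1': np.float64(0.123), 'q6': np.float64(0.132), 'F': array([ 0.7, -0.2, -1.3]), 'op': 43.8, 'spin': -0.0022}
```

Request:
{"api": "send_rows", "payload": {
  "motion": [
    {"hand": -0.6, "slide": [3, 0, 0], "spin": 0},
    {"hand": -0.6, "slide": [3, 0, 0], "spin": 0},
    {"hand": -0.6, "slide": [3, 0, 0], "spin": 0},
    {"hand": -0.6, "slide": [3, 0, 0], "spin": 0}
  ]
}}

```text
time: 14.25
tool_pos: [0.6158, 0.1637, 0.1748]
tool_rot: [-2.01, 1.516, 2.689]
contact_force: [-0.3, -0.8, -1.9]
opening: 0.0437
```

```bash
python3 -c "
from h import *
mod();go(613,163.8,172,-.0105)"
```

```text
module up [ 0.057 -0.     0.998] heading -0.013 bottom centre [612.5 164.  126.1]
{'t': 14.25, 'pos': array([615.8, 163.7, 174.8]), 'jaw': -0.013, 'shift': array([ 2.9, -2.7, -0. ]), 'xdown': array([-0.049,  0.024, -0.999]), 'q1': np.float64(0.123), 'q6': np.float64(0.132), 'F': array([-0.3, -0.8, -1.9]), 'op': 43.7, 'spin': -0.0025}
```

Request:
{"api": "send_rows", "payload": {
  "motion": [
    {"hand": -0.6, "slide": [-5, 0, 0], "spin": 0},
    {"hand": -0.6, "slide": [-6, 0, 0], "spin": 0},
    {"hand": -0.6, "slide": [-7, 0, 0], "spin": 0},
    {"hand": -0.6, "slide": [-7, 0, 0], "spin": 0},
    {"hand": -0.6, "slide": [-7, 0, 0], "spin": 0},
    {"hand": -0.6, "slide": [-6, 0, 0], "spin": 0},
    {"hand": -0.6, "slide": [-4, 0, 0], "spin": 0}
  ]
}}

```text
time: 14.95
tool_pos: [0.618, 0.1626, 0.2203]
tool_rot: [-2.009, 1.516, 2.69]
contact_force: [0.2, -0.9, -1.2]
opening: 0.0438
```

```bash
python3 -c "
from h import *
mod();go(613,163.8,172,-.0105)"
```

```text
module up [ 0.057 -0.     0.998] heading -0.013 bottom centre [614.7 162.9 171.6]
{'t': 14.95, 'pos': array([618. , 162.6, 220.3]), 'jaw': -0.0129, 'shift': array([48.5, -2.7, -0. ]), 'xdown': array([-0.049,  0.024, -0.999]), 'q1': np.float64(0.121), 'q6': np.float64(0.133), 'F': array([ 0.2, -0.9, -1.2]), 'op': 43.8, 'spin': -0.0024}
```

Request:
{"api": "send_rows", "payload": {
  "motion": [
    {"hand": -0.6, "slide": [35, 0, 0], "spin": 0},
    {"hand": -0.6, "slide": [0, 0, 0], "spin": 0}
  ]
}}

```text
time: 15.15
tool_pos: [0.617, 0.1635, 0.1866]
tool_rot: [-2.042, 1.519, 2.657]
contact_force: [-0.8, -0.6, -2.3]
opening: 0.0436
```

```bash
python3 -c "
from h import *
mod();go(613,163.8,172,-.0105)"
```

```text
module up [ 0.054 -0.001  0.999] heading -0.013 bottom centre [613.9 163.8 137.9]
{'t': 15.15, 'pos': array([617. , 163.5, 186.6]), 'jaw': -0.013, 'shift': array([14.8, -3.4,  0.1]), 'xdown': array([-0.046,  0.024, -0.999]), 'q1': np.float64(0.123), 'q6': np.float64(0.132), 'F': array([-0.8, -0.6, -2.3]), 'op': 43.6, 'spin': -0.0025}
```

Slow moves don't drift, and the remaining tilt (0.054) is only along x, where there is ±4 mm room, with none across the gap. I check the held module's pose by depth before lowering.

```bash
python3 - <<'E'
from h import *
p,W=look("side",(120,60,330,320),2.3,"s12")
mod()
s,R,pp=st()
zt=pp[2]-48.8
# front face points (y normal)
S=(W[...,2]>zt+8)&(W[...,2]<zt+64)&(W[...,1]>174)&(W[...,1]<192)&(W[...,0]>550)&(W[...,0]<680)
P=W[S];print(len(P),"front y mean",P[:,1].mean(),"median",np.median(P[:,1]))
A=np.c_[P[:,0]-613,P[:,2]-P[:,2].mean(),np.ones(len(P))];c,_,_,_=np.linalg.lstsq(A,P[:,1],rcond=None);print("y=",c)
for h in (15,35,55):
    Q=P[abs(P[:,2]-zt-h)<6]; print(h,"x range",np.percentile(Q[:,0],[1,99]).round(1),"y",np.median(Q[:,1]).round(1),"y at x ends",np.median(Q[Q[:,0]<590,1]),np.median(Q[Q[:,0]>635,1]))
# plate top
S=(W[...,2]>zt+88)&(W[...,2]<zt+110)&(abs(W[...,0]-616)<25)&(abs(W[...,1]-164)<15)
# row: module a front? print plate a
S=(W[...,2]>90)&(W[...,2]<112)&(abs(W[...,1]-206)<14)&(abs(W[...,0]-613)<40);Q=W[S];r=cv2.minAreaRect(Q[:,:2].astype(np.float32));print("a plate",r, "front y",np.percentile(Q[:,1],[50,95]))
E
```

```text
module up [ 0.047 -0.002  0.999] heading -0.013 bottom centre [616.3 164.1 141.7]
1652 front y mean 181.75665544096162 median 181.94014177630947
y= [-5.75857960e-03 -1.02198629e-02  1.81766222e+02]
15 x range [569.5 658.8] y 182.0 y at x ends 182.5065379966111 181.49773173051952
35 x range [570.8 660.6] y 182.0 y at x ends 182.28269815382134 181.61139310568453
55 x range [572.  661.8] y 181.9 y at x ends 182.12006105151514 181.58284361386904
a plate ((614.310791015625, 204.7328338623047), (44.34698486328125, 11.887097358703613), 1.2851693630218506) front y [207.65926643 209.49417698]
```

View pics/s12.png

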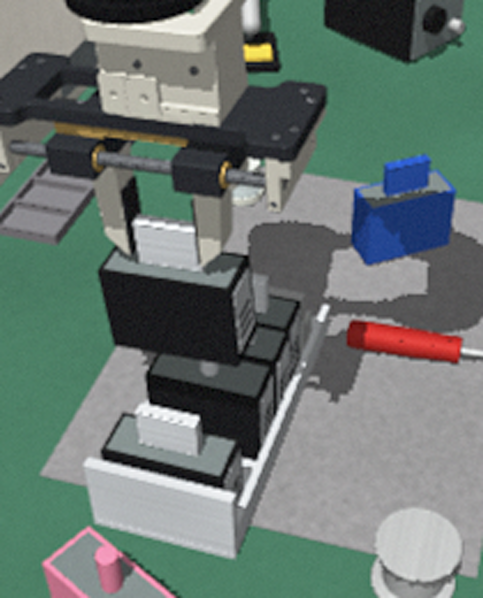

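```bash
python3 - <<'E'
from h import *
from cell import vision
p=vision.read_camera("side");W=cloud(p)*1000
mod()
for lo,hi in((30,40),(40,50),(50,60),(60,70)):
    S=(W[...,2]>lo)&(W[...,2]<hi)&(W[...,1]>130)&(W[...,1]<160)&(W[...,0]>570)&(W[...,0]<655)
    P=W[S]
    if len(P): print(lo,len(P),"post front y",np.median(P[:,1]).round(2))
# a top extents
S=(W[...,2]>72)&(W[...,2]<79)&(W[...,1]>180)&(W[...,1]<230)&(abs(W[...,0]-613)<44)
P=W[S];print("a top y range",np.percentile(P[:,1],[1,2,98,99]),len(P))
S=(W[...,2]>62)&(W[...,2]<69)&(W[...,1]>218)&(W[...,1]<240)&(abs(W[...,0]-613)<44)
P=W[S];print("wall top y range",np.percentile(P[:,1],[1,2,98,99]),len(P))
S=(W[...,2]>72)&(W[...,2]<79)&(W[...,1]>100)&(W[...,1]<165)&(abs(W[...,0]-613)<44)
P=W[S];print("post top y range",np.percentile(P[:,1],[1,98,99]),len(P))
E
```

```text
module up [ 0.044 -0.002  0.999] heading -0.013 bottom centre [617.5 164.2 143.4]
30 86 post front y 145.23
40 159 post front y 144.96
50 170 post front y 144.98
60 187 post front y 144.73
a top y range [185.67763894 186.52105913 223.38299357 223.77088203] 767
wall top y range [221.02067557 221.24702504 232.33781135 232.51195931] 371
post top y range [101.55068107 145.70347608 146.10413766] 732
```

```bash
cat >> h.py <<'E'
def dgo(dx,dy,dz):
    s,R,p=st(); print("slide",(R.T@np.array([dx,dy,dz])).round(1),"xdown",R[:,0].round(3),"pos",p.round(1),"t",round(float(s["time"]),2),"F",np.round(s["contact_force"],1),"op",round(s["opening"]*1e3,1)); mod()
E
python3 -c "
from h import *
dgo(-1.5,2.1,-56)"
```

```text
slide [56.1  0.5 -0.7] xdown [-0.036  0.026 -0.999] pos [620.2 163.8 192.1] t 15.25 F [-0.5  0.9  0.5] op 43.4
module up [ 0.044 -0.002  0.999] heading -0.013 bottom centre [617.5 164.2 143.4]
```

Request:
{"api": "send_rows", "payload": {
  "motion": [
    {"hand": -0.6, "slide": [5, 0, 0], "spin": 0},
    {"hand": -0.6, "slide": [8, 0.1, -0.1], "spin": 0},
    {"hand": -0.6, "slide": [9, 0.1, -0.1], "spin": 0},
    {"hand": -0.6, "slide": [9, 0.1, -0.1], "spin": 0},
    {"hand": -0.6, "slide": [9, 0.1, -0.1], "spin": 0},
    {"hand": -0.6, "slide": [8, 0.1, -0.2], "spin": 0},
    {"hand": -0.6, "slide": [6, 0, 0], "spin": 0},
    {"hand": -0.6, "slide": [0, 0, 0], "spin": 0}
  ]
}}

```text
time: 16.05
tool_pos: [0.6203, 0.1661, 0.1367]
tool_rot: [-2.243, 1.53, 2.456]
contact_force: [1.3, -0.1, -0.4]
opening: 0.044
```

```bash
cat >> h.py <<'E'
def meas(name):
    p,W=look("side",(120,90,310,300),2.8,name)
    s,R,pp=st(); zt=pp[2]-48.8
    S=(W[...,2]>max(zt+8,79))&(W[...,2]<zt+64)&(W[...,1]>170)&(W[...,1]<194)&(W[...,0]>550)&(W[...,0]<680)
    P=W[S]; print("front y",np.median(P[:,1]).round(2),"n",len(P),"zt",zt.round(1))
    A=np.c_[P[:,0]-613,P[:,2]-zt,np.ones(len(P))];c=np.linalg.lstsq(A,P[:,1],rcond=None)[0];print("y fit x,z,1",c.round(4))
    for h in (15,25,35,45,55):
        Q=P[abs(P[:,2]-zt-h)<5]
        if len(Q)>20: print(h,"x",np.percentile(Q[:,0],[1,99]).round(1),"mid",np.percentile(Q[:,0],[1,99]).mean().round(1))
    S=(W[...,2]>72)&(W[...,2]<79)&(W[...,1]>180)&(W[...,1]<230)&(abs(W[...,0]-613)<44); print("a top y",np.percentile(W[S][:,1],[1,99]).round(1))
    S=(W[...,2]>30)&(W[...,2]<68)&(W[...,1]>130)&(W[...,1]<160)&(W[...,0]>570)&(W[...,0]<655); print("post front",S.sum(),np.median(W[S][:,1]))
E
python3 -c "
from h import *
meas('s13');dgo(0,0,-20)"
```

```text
front y 184.71 n 1420 zt 88.4
y fit x,z,1 [ 1.72000e-02 -7.40000e-03  1.84477e+02]
15 x [573.1 662.6] mid 617.9
25 x [572.8 663.4] mid 618.1
35 x [573.6 663.6] mid 618.6
45 x [574.2 663.7] mid 619.0
55 x [574.4 664.4] mid 619.4
a top y [185.  223.7]
post front 233 145.2661919371641
slide [20.   0.6  0.5] xdown [-0.031  0.026 -0.999] pos [620.5 166.1 137.2] t 16.1 F [-0.  -0.7 -0.4] op 43.3
module up [ 0.039 -0.003  0.999] heading -0.013 bottom centre [618.1 166.5  88.5]
```

View pics/s13.png

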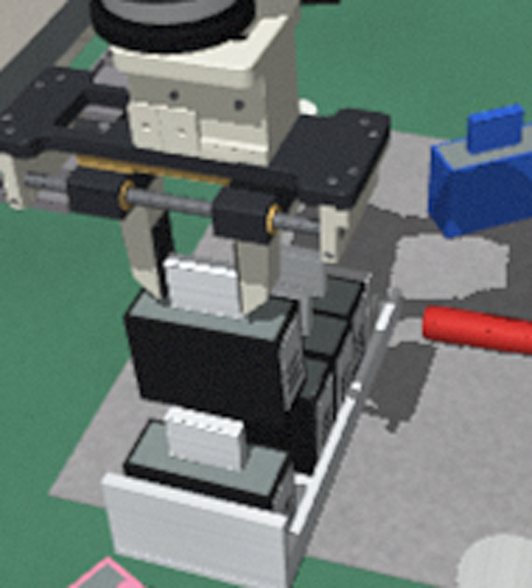

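Request:
{"api": "send_rows", "payload": {
  "motion": [
    {"hand": -0.6, "slide": [0, -2, 0.2], "spin": 0},
    {"hand": -0.6, "slide": [0, -2, 0.2], "spin": 0},
    {"hand": -0.6, "slide": [0, 0, 0], "spin": 0}
  ]
}}

```text
time: 16.4
tool_pos: [0.6168, 0.1659, 0.1383]
tool_rot: [-2.288, 1.531, 2.411]
contact_force: [0.0, 0.4, -1.0]
opening: 0.0437
```

```bash
python3 -c "
from h import *
dgo(0,0,-40)"
```

```text
slide [40.   1.2  1. ] xdown [-0.029  0.026 -0.999] pos [616.8 165.9 138.3] t 16.4 F [ 0.   0.4 -1. ] op 43.7
module up [ 0.037 -0.003  0.999] heading -0.013 bottom centre [614.4 166.3  89.6]
```

Request:
{"api": "send_rows", "payload": {
  "motion": [
    {"hand": -0.6, "slide": [4, 0.1, 0.1], "spin": 0},
    {"hand": -0.6, "slide": [4, 0.1, 0.1], "spin": 0},
    {"hand": -0.6, "slide": [4, 0.1, 0.1], "spin": 0},
    {"hand": -0.6, "slide": [4, 0.1, 0.1], "spin": 0},
    {"hand": -0.6, "slide": [4, 0.1, 0.1], "spin": 0},
    {"hand": -0.6, "slide": [4, 0.1, 0.1], "spin": 0}
  ]
}}

```text
time: 17.0
tool_pos: [0.6173, 0.1657, 0.1135]
tool_rot: [-2.328, 1.533, 2.371]
contact_force: [-0.2, -0.2, -0.2]
opening: 0.0437
```

```bash
python3 -c "
from h import *
meas('s14');dgo(0,0,-20)"
```

```text
front y 184.11 n 1050 zt 63.9
y fit x,z,1 [ 1.550000e-02 -5.400000e-03  1.839214e+02]
15 x [570.1 659.9] mid 615.0
25 x [570.2 660.9] mid 615.6
35 x [570.8 661. ] mid 615.9
45 x [571.1 660.2] mid 615.7
55 x [571.5 661.3] mid 616.4
a top y [183.8 223.4]
post front 50 145.2436009348512
slide [20.   0.6  0.5] xdown [-0.028  0.026 -0.999] pos [616.9 165.7 112.7] t 17.05 F [-0.7 -0.1 -2.9] op 43.7
module up [ 0.036 -0.003  0.999] heading -0.0132 bottom centre [614.6 166.1  64. ]
```

View pics/s14.png

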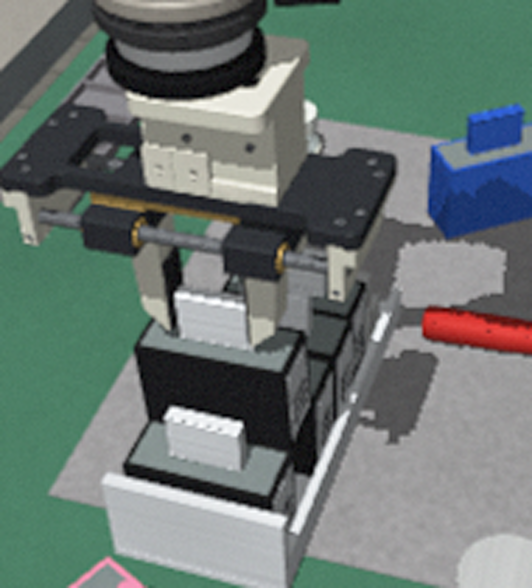

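Module entered the gap with no contact force. I continue down.

Request:
{"api": "send_rows", "payload": {
  "motion": [
    {"hand": -0.6, "slide": [4, -0.1, 0.1], "spin": 0},
    {"hand": -0.6, "slide": [4, -0.1, 0.1], "spin": 0},
    {"hand": -0.6, "slide": [4, -0.1, 0.1], "spin": 0},
    {"hand": -0.6, "slide": [4, 0, 0.1], "spin": 0},
    {"hand": -0.6, "slide": [4, 0, 0.1], "spin": 0},
    {"hand": -0.6, "slide": [4, 0.1, 0.1], "spin": 0},
    {"hand": -0.6, "slide": [4, 0.1, 0.1], "spin": 0},
    {"hand": -0.6, "slide": [4, 0.1, 0.1], "spin": 0}
  ]
}}

```text
time: 17.85
tool_pos: [0.6161, 0.1657, 0.078]
tool_rot: [-2.309, 1.532, 2.39]
contact_force: [0.2, -0.5, -0.8]
opening: 0.0433
```

```bash
python3 -c "
from h import *
dgo(0,0,-20)"
```

```text
slide [20.   0.6  0.5] xdown [-0.028  0.026 -0.999] pos [616.1 165.7  78. ] t 17.85 F [ 0.2 -0.5 -0.8] op 43.3
module up [ 0.036 -0.003  0.999] heading -0.0132 bottom centre [613.8 166.1  29.3]
```

Request:
{"api": "send_rows", "payload": {
  "motion": [
    {"hand": -0.6, "slide": [3, 0.1, 0.1], "spin": 0},
    {"hand": -0.6, "slide": [3, 0.1, 0.1], "spin": 0},
    {"hand": -0.6, "slide": [3, 0.1, 0.1], "spin": 0},
    {"hand": -0.6, "slide": [3, 0.1, 0.1], "spin": 0},
    {"hand": -0.6, "slide": [3, 0.1, 0.1], "spin": 0}
  ]
}}

```text
time: 18.35
tool_pos: [0.6162, 0.1657, 0.0616]
tool_rot: [-2.311, 1.532, 2.388]
contact_force: [-0.4, -0.4, -1.2]
opening: 0.0433
```

```bash
python3 -c "
from h import *
dgo(0,0,-5)
meas('s15')"
```

```text
slide [5.  0.1 0.1] xdown [-0.028  0.026 -0.999] pos [616.2 165.7  61.6] t 18.35 F [-0.4 -0.4 -1.2] op 43.3
module up [ 0.036 -0.003  0.999] heading -0.0132 bottom centre [613.9 166.1  12.8]
front y nan n 0 zt 12.2
y fit x,z,1 [0. 0. 0.]
a top y [183.7 223.5]
post front 18 148.0786162364559
  return _methods._mean(a, axis=axis, dtype=dtype,
  ret = ret.dtype.type(ret / rcount)
```

View pics/s15.png

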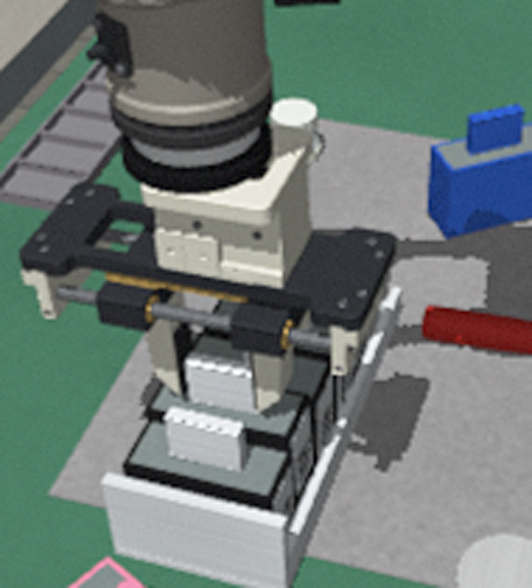

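Request:
{"api": "send_rows", "payload": {
  "motion": [
    {"hand": -0.6, "slide": [1.5, 0, 0], "spin": 0},
    {"hand": -0.6, "slide": [1.5, 0, 0], "spin": 0},
    {"hand": -0.6, "slide": [1, 0, 0], "spin": 0}
  ]
}}

```text
time: 18.7
tool_pos: [0.6158, 0.1657, 0.0567]
tool_rot: [-2.295, 1.532, 2.404]
contact_force: [-0.3, -0.4, -0.5]
opening: 0.0434
```

```bash
python3 -c "
from h import *
dgo(0,0,-5)"
```

```text
slide [5.  0.1 0.1] xdown [-0.029  0.026 -0.999] pos [615.8 165.7  56.7] t 18.7 F [-0.3 -0.4 -0.5] op 43.4
module up [ 0.036 -0.003  0.999] heading -0.0132 bottom centre [613.4 166.1   8. ]
```

Request:
{"api": "send_rows", "payload": {
  "motion": [
    {"hand": -0.6, "slide": [1, 0, 0], "spin": 0}
  ]
}}

```text
time: 18.8
tool_pos: [0.6158, 0.1658, 0.056]
tool_rot: [-2.3, 1.532, 2.399]
contact_force: [-1.6, -0.7, 6.5]
opening: 0.0439
```

Corner contact (about 7 N). I lower the grip force and descend so it settles flat.

Request:
{"api": "send_rows", "payload": {
  "motion": [
    {"hand": -0.6, "slide": [0, 0, 0], "spin": 0},
    {"hand": -0.6, "slide": [0, 0, 0], "spin": 0}
  ],
  "grip_force": 3
}}

```text
time: 19.0
tool_pos: [0.6159, 0.1659, 0.0562]
tool_rot: [-2.311, 1.532, 2.388]
contact_force: [1.3, -0.6, -0.2]
opening: 0.0441
```

Request:
{"api": "send_rows", "payload": {
  "motion": [
    {"hand": -0.6, "slide": [1, 0, 0], "spin": 0}
  ]
}}

```text
time: 19.1
tool_pos: [0.6158, 0.166, 0.0555]
tool_rot: [-2.311, 1.532, 2.388]
contact_force: [-2.0, -0.3, 4.2]
opening: 0.044
```

Request:
{"api": "send_rows", "payload": {
  "motion": [
    {"hand": -0.6, "slide": [1, 0, 0], "spin": 0}
  ]
}}

```text
time: 19.2
tool_pos: [0.6156, 0.166, 0.0549]
tool_rot: [-2.31, 1.532, 2.389]
contact_force: [-2.4, 0.1, 4.3]
opening: 0.0439
```

Request:
{"api": "send_rows", "payload": {
  "motion": [
    {"hand": -0.6, "slide": [1, 0, 0], "spin": 0}
  ]
}}

```text
time: 19.3
tool_pos: [0.6156, 0.1661, 0.0543]
tool_rot: [-2.317, 1.532, 2.382]
contact_force: [-2.1, -0.4, 4.2]
opening: 0.0443
```

Slipping at about 4 N as intended. A few more millimetres.

Request:
{"api": "send_rows", "payload": {
  "motion": [
    {"hand": -0.6, "slide": [1.2, 0, 0], "spin": 0},
    {"hand": -0.6, "slide": [1.2, 0, 0], "spin": 0},
    {"hand": -0.6, "slide": [1.2, 0, 0], "spin": 0},
    {"hand": -0.6, "slide": [1.2, 0, 0], "spin": 0}
  ]
}}

```text
time: 19.7
tool_pos: [0.6155, 0.1665, 0.05]
tool_rot: [-2.333, 1.532, 2.366]
contact_force: [-1.5, 0.2, 3.9]
opening: 0.044
```

```bash
python3 - <<'E'
from h import *
p,W=look('side',(160,170,260,300),5,'s16')
dgo(0,0,-5)
S=(W[...,2]>70)&(W[...,2]<86)&(W[...,1]>172)&(W[...,1]<184)&(abs(W[...,0]-613)<44)
P=W[S]; print(len(P)); 
for a in range(570,660,15):
    Q=P[abs(P[:,0]-a-7)<8]; print(a,len(Q),np.median(Q[:,2]) if len(Q) else None)
S=(W[...,2]>70)&(W[...,2]<86)&(W[...,1]>188)&(W[...,1]<198)&(abs(W[...,0]-613)<44); print("a",np.median(W[S][:,2]))
E
```

```text
slide [5.  0.1 0.1] xdown [-0.028  0.027 -0.999] pos [615.3 166.4  49.8] t 19.75 F [-2.1  0.6  4.8] op 43.8
module up [ 0.035 -0.003  0.999] heading -0.0129 bottom centre [613.  166.9   1. ]
171
570 59 77.23517208436337
585 63 77.01206836669772
600 15 76.9960706339824
615 2 76.70256947678288
630 16 83.06502507587344
645 26 75.31603645714381
a 75.08516372040563
```

View pics/s16.png

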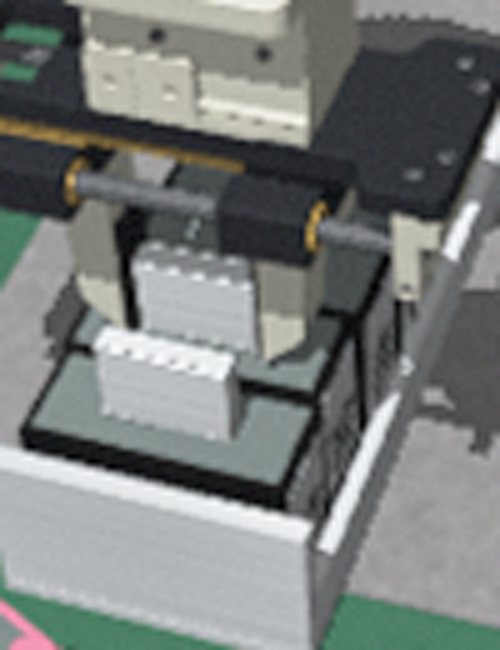

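```bash
python3 - <<'E'
from h import *
p,W=look('side',(160,170,260,300),5,'s17')
for nm,y0,y1 in(("new",172,183),("newR",150,160),("a",188,197),("aL",211,221)):
  for a,b in((572,582),(582,590),(637,645),(645,655)):
    S=(W[...,2]>66)&(W[...,2]<90)&(W[...,1]>y0)&(W[...,1]<y1)&(W[...,0]>a)&(W[...,0]<b);P=W[S]; print(nm,a,len(P),np.median(P[:,2]).round(1) if len(P) else None, np.percentile(P[:,2],[10,90]).round(1) if len(P) else '')
E
```

```text
new 572 31 77.1 [75.8 78.2]
new 582 32 77.4 [76.2 88.4]
new 637 20 84.9 [82.4 88.6]
new 645 19 76.0 [74.8 88.5]
newR 572 26 77.1 [75.9 78. ]
newR 582 5 77.5 [76.7 78. ]
newR 637 0 None 
newR 645 0 None 
a 572 31 75.3 [74.1 76.2]
a 582 23 75.4 [74.2 76.8]
a 637 2 76.0 [76. 76.]
a 645 24 75.0 [74.6 76.1]
aL 572 31 75.2 [74.2 76.7]
aL 582 25 75.3 [74.7 76.3]
aL 637 30 75.0 [73.7 76.9]
aL 645 28 75.0 [74.1 76.2]
```

Request:
{"api": "send_rows", "payload": {
  "motion": [
    {"hand": 0.02, "slide": [0, 0, 0], "spin": 0},
    {"hand": 0.08, "slide": [0, 0, 0], "spin": 0}
  ]
}}

```text
time: 20.0
tool_pos: [0.6156, 0.1664, 0.0489]
tool_rot: [-2.329, 1.532, 2.371]
contact_force: [0.1, 0.0, 0.5]
opening: 0.0488
```

```bash
python3 - <<'E'
from h import *
p,W=look('side',(160,170,260,300),5,'s18')
dgo(0,0,0)
for nm,y0,y1 in(("new",172,183),("newR",150,160),("a",188,197)):
  for a,b in((572,582),(582,590),(645,655)):
    S=(W[...,2]>66)&(W[...,2]<82)&(W[...,1]>y0)&(W[...,1]<y1)&(W[...,0]>a)&(W[...,0]<b);P=W[S]; print(nm,a,len(P),np.median(P[:,2]).round(1) if len(P) else None, np.percentile(P[:,2],[10,90]).round(1) if len(P) else '')
E
```

```text
slide [0. 0. 0.] xdown [-0.028  0.027 -0.999] pos [615.6 166.3  48.9] t 20.05 F [-0.1 -0.  -0.4] op 49.6
module up [ 0.035 -0.003  0.999] heading -0.013 bottom centre [6.133e+02 1.668e+02 1.000e-01]
new 572 33 75.9 [75.  76.4]
new 582 24 76.1 [75.1 76.7]
new 645 15 75.5 [74.6 79. ]
newR 572 25 75.4 [74.3 76.1]
newR 582 0 None 
newR 645 0 None 
a 572 24 75.0 [74.4 76.4]
a 582 22 75.6 [74.3 76.7]
a 645 25 75.6 [74.8 76.4]
```

Seated flush with the neighbours (top about 75.5–76 against 75.3). I open wider, rise, and move to behind the end plate.

Request:
{"api": "send_rows", "payload": {
  "motion": [
    {"hand": 0.25, "slide": [0, 0, 0], "spin": 0},
    {"hand": 0.25, "slide": [-10, 0, 0], "spin": 0},
    {"hand": 0.25, "slide": [-30, 0, 0], "spin": 0},
    {"hand": 0.0, "slide": [-30, 0, 0], "spin": 0},
    {"hand": -0.5, "slide": [-10, 0, 10], "spin": 0},
    {"hand": -1, "slide": [0, 0, 30], "spin": 0}
  ]
}}

```text
time: 20.65
tool_pos: [0.6177, 0.1257, 0.1313]
tool_rot: [-2.349, 1.532, 2.354]
contact_force: [0.3, -0.1, -0.1]
opening: 0.038
```

```bash
python3 - <<'E'
from h import *
plan(612,-15,130,-.0105,-1,vmax=30)
E
```

```text
{'t': 20.65, 'pos': array([617.7, 125.7, 131.3]), 'jaw': -0.0086, 'shift': array([ -2.3,  -4.4, 140.7]), 'xdown': array([-0.027,  0.027, -0.999]), 'q1': np.float64(0.063), 'q6': np.float64(0.063), 'F': array([ 0.3, -0.1, -0.1]), 'op': 38.0, 'spin': 0.0019}
5 rows: {"hand":-1,"slide":[-0.5,-0.9,28.1],"spin":0.000},{"hand":-1,"slide":[-0.5,-0.9,28.1],"spin":0.000},{"hand":-1,"slide":[-0.5,-0.9,28.1],"spin":0.000},{"hand":-1,"slide":[-0.5,-0.9,28.1],"spin":0.000},{"hand":-1,"slide":[-0.5,-0.8,28.1],"spin":0.000}
```

Request:
{"api": "send_rows", "payload": {
  "motion": [
    {"hand": -1, "slide": [-0.5, -1, 28], "spin": 0},
    {"hand": -1, "slide": [-0.5, -1, 28], "spin": 0},
    {"hand": -1, "slide": [-0.5, -1, 28], "spin": 0},
    {"hand": -1, "slide": [-0.5, -1, 28], "spin": 0},
    {"hand": -1, "slide": [-0.5, -1, 25], "spin": 0},
    {"hand": -1, "slide": [0, 0, 0], "spin": 0}
  ]
}}

```text
time: 21.25
tool_pos: [0.6102, -0.0236, 0.1302]
tool_rot: [-2.331, 1.535, 2.37]
contact_force: [0.0, 0.6, -0.3]
opening: 0.0002
```

```bash
python3 - <<'E'
from h import *
plan(612,-17,22,-.0105,-1,vmax=20)
p,W=look('top',(140,110,320,250),4,'t19')
p,W2=look('side',(140,100,330,300),3.2,'s19')
S=(W[...,2]>64)&(W[...,2]<82)&(W[...,1]>-10)&(W[...,1]<40)&(abs(W[...,0]-612)<40);P=W[S];print("follower-ish y",np.percentile(P[:,1],[1,5]),len(P))
m=((W[...,2]>88)&(W[...,2]<125)&(abs(W[...,0]-613)<60)).astype(np.uint8)
k,l,stt,ce=cv2.connectedComponentsWithStats(m,connectivity=4)
for i in range(1,k):
    if stt[i,4]<12: continue
    P=W[l==i]; r=cv2.minAreaRect((P[:,:2]).astype(np.float32)); print(ce[i].round(),stt[i,4],"rect",np.round(r[0],1),np.round(r[1],1),round(r[2],1))
E
```

```text
{'t': 21.25, 'pos': array([610.2, -23.6, 130.2]), 'jaw': -0.0117, 'shift': array([108.2,   4.5,  -4. ]), 'xdown': array([-0.025,  0.025, -0.999]), 'q1': np.float64(-0.176), 'q6': np.float64(-0.17), 'F': array([ 0. ,  0.6, -0.3]), 'op': 0.2, 'spin': -0.0012}
6 rows: {"hand":-1,"slide":[18.0,0.8,-0.7],"spin":-0.000},{"hand":-1,"slide":[18.0,0.8,-0.7],"spin":-0.000},{"hand":-1,"slide":[18.0,0.8,-0.7],"spin":-0.000},{"hand":-1,"slide":[18.0,0.8,-0.7],"spin":-0.000},{"hand":-1,"slide":[18.0,0.8,-0.7],"spin":-0.000},{"hand":-1,"slide":[18.0,0.8,-0.7],"spin":-0.000}
follower-ish y [20.60909031 20.61296712] 19
[ 20. 151.] 1063 rect [642.3 489. ] [ 63.3 102.8] 1.7
[168. 168.] 175 rect [614.2 202.9] [10.9 44.9] 88.6
[188. 168.] 161 rect [613.6 165. ] [10.6 43.6] 88.7
[208. 169.] 56 rect [612.5 124.8] [12.9 13.1] 73.8
[111. 170.] 58 rect [610.3 313.8] [12.2 13. ] 14.1
```

View pics/t19.png

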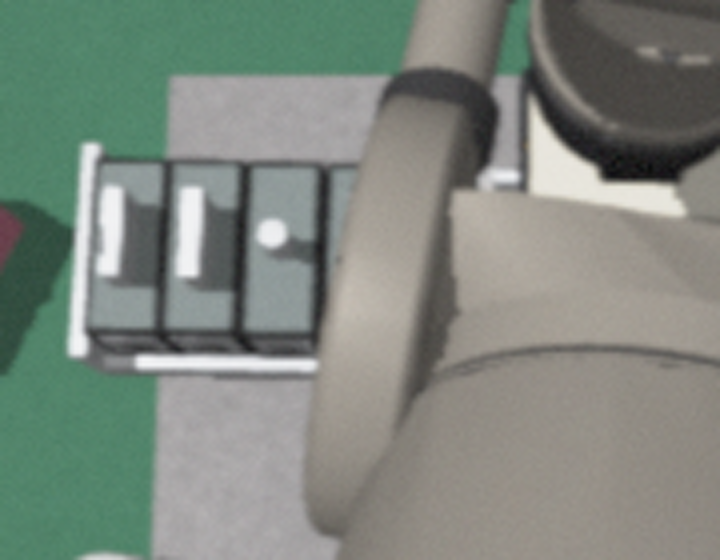

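View pics/s19.png

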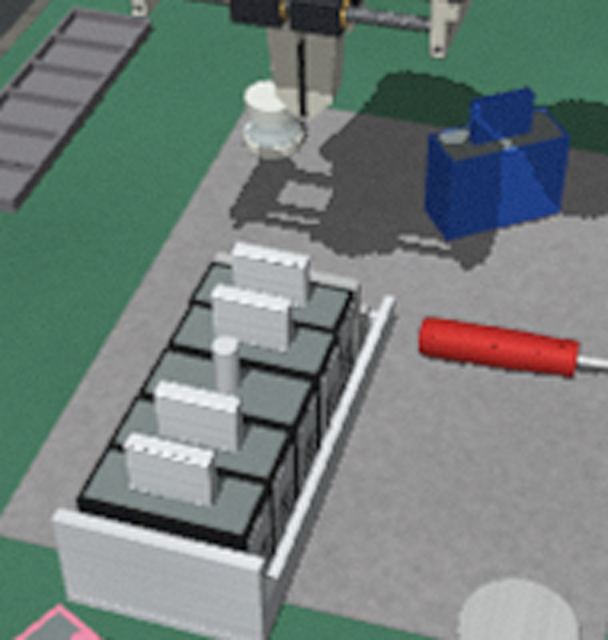

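All five stand in the row, with the new one flush between module_a and the post. I lower the closed fingers behind the end plate.

Request:
{"api": "send_rows", "payload": {
  "motion": [
    {"hand": -1, "slide": [18, 0.8, -0.8], "spin": 0},
    {"hand": -1, "slide": [20, 0.8, -0.8], "spin": 0},
    {"hand": -1, "slide": [20, 0.8, -0.8], "spin": 0},
    {"hand": -1, "slide": [20, 0.8, -0.8], "spin": 0},
    {"hand": -1, "slide": [16, 0.8, -0.8], "spin": 0},
    {"hand": -1, "slide": [8, 0, 0], "spin": 0},
    {"hand": -1, "slide": [0, 0, 0], "spin": 0}
  ]
}}

```text
time: 22.05
tool_pos: [0.6124, -0.006, 0.0254]
tool_rot: [-2.444, 1.535, 2.266]
contact_force: [0.1, 0.1, 0.1]
opening: 0.0005
```

```bash
python3 - <<'E'
from h import *
plan(612,-5,22,-.0105,-1,vmax=5)
p,W2=look('side',(140,100,330,300),3.2,'s20')
E
```

```text
{'t': 22.05, 'pos': array([612.4,  -6. ,  25.4]), 'jaw': -0.0019, 'shift': array([ 3.5, -0.3, -0.9]), 'xdown': array([-0.023,  0.028, -0.999]), 'q1': np.float64(-0.149), 'q6': np.float64(-0.161), 'F': array([0.1, 0.1, 0.1]), 'op': 0.5, 'spin': 0.0086}
1 rows: {"hand":-1,"slide":[3.5,-0.3,-0.9],"spin":0.009}
```

View pics/s20.png

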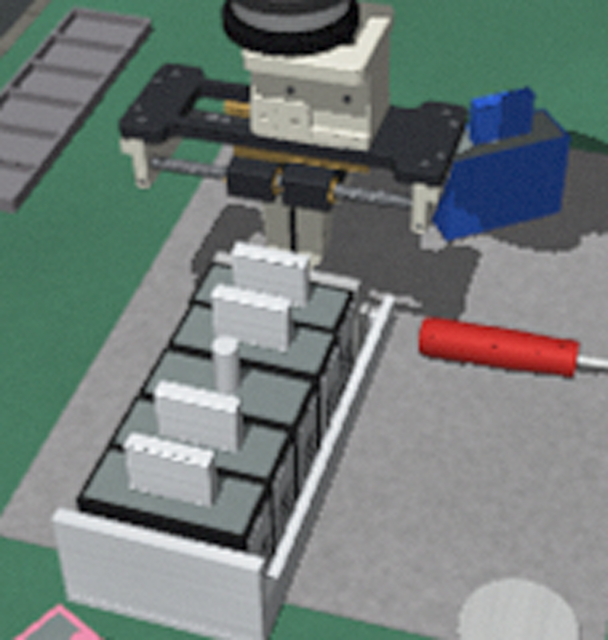

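Request:
{"api": "send_rows", "payload": {
  "motion": [
    {"hand": -1, "slide": [1.5, 0, -5], "spin": 0.008},
    {"hand": -1, "slide": [1.5, 0, -5], "spin": 0},
    {"hand": -1, "slide": [0, 0, -2], "spin": 0}
  ]
}}

```text
time: 22.4
tool_pos: [0.6144, 0.0071, 0.0257]
tool_rot: [-2.546, 1.538, 2.155]
contact_force: [0.2, -0.5, -0.3]
opening: 0.0005
```

Request:
{"api": "send_rows", "payload": {
  "motion": [
    {"hand": -1, "slide": [0, 0, -2], "spin": 0}
  ]
}}

```text
time: 22.5
tool_pos: [0.6147, 0.0094, 0.0263]
tool_rot: [-2.566, 1.539, 2.136]
contact_force: [-1.0, -4.1, -3.0]
opening: -0.0001
```

Request:
{"api": "send_rows", "payload": {
  "motion": [
    {"hand": -1, "slide": [0, 0, -1.5], "spin": 0}
  ]
}}

```text
time: 22.6
tool_pos: [0.6147, 0.0101, 0.0264]
tool_rot: [-2.541, 1.54, 2.161]
contact_force: [0.1, -5.7, -3.5]
opening: 0.0007
```

Request:
{"api": "send_rows", "payload": {
  "motion": [
    {"hand": -1, "slide": [0, 0, -1], "spin": 0}
  ]
}}

```text
time: 22.7
tool_pos: [0.6147, 0.0102, 0.0264]
tool_rot: [-2.512, 1.542, 2.19]
contact_force: [-0.5, -5.3, -1.9]
opening: 0.0002
```

Request:
{"api": "send_rows", "payload": {
  "motion": [
    {"hand": -1, "slide": [0, 0, -2], "spin": 0}
  ]
}}

```text
time: 22.8
tool_pos: [0.6147, 0.011, 0.0264]
tool_rot: [-2.473, 1.543, 2.229]
contact_force: [-1.2, -6.0, -1.3]
opening: 0.0006
```

Request:
{"api": "send_rows", "payload": {
  "motion": [
    {"hand": -1, "slide": [0, 0, -2], "spin": 0}
  ]
}}

```text
time: 22.9
tool_pos: [0.6147, 0.0116, 0.0264]
tool_rot: [-2.431, 1.544, 2.27]
contact_force: [-0.4, -5.7, -2.0]
opening: 0.0006
```

Request:
{"api": "send_rows", "payload": {
  "motion": [
    {"hand": -1, "slide": [0, 0, -2], "spin": 0}
  ]
}}

```text
time: 23.0
tool_pos: [0.6148, 0.0122, 0.0264]
tool_rot: [-2.38, 1.545, 2.322]
contact_force: [-0.6, -7.3, -0.6]
opening: 0.0005
```

Request:
{"api": "send_rows", "payload": {
  "motion": [
    {"hand": -1, "slide": [0, 0, -2], "spin": 0}
  ]
}}

```text
time: 23.1
tool_pos: [0.6147, 0.0127, 0.0264]
tool_rot: [-2.32, 1.547, 2.381]
contact_force: [0.1, -7.3, -1.4]
opening: 0.0008
```

Request:
{"api": "send_rows", "payload": {
  "motion": [
    {"hand": -1, "slide": [0, 0, -2], "spin": 0}
  ]
}}

```text
time: 23.2
tool_pos: [0.6147, 0.0131, 0.0265]
tool_rot: [-2.254, 1.548, 2.447]
contact_force: [-0.3, -6.7, -0.7]
opening: 0.0006
```

Request:
{"api": "send_rows", "payload": {
  "motion": [
    {"hand": -1, "slide": [0, 0, -2], "spin": 0}
  ]
}}

```text
time: 23.3
tool_pos: [0.6148, 0.0133, 0.0265]
tool_rot: [-2.168, 1.549, 2.532]
contact_force: [-0.0, -8.5, -1.9]
opening: 0.0003
```

Request:
{"api": "send_rows", "payload": {
  "motion": [
    {"hand": -1, "slide": [0, 0, -2], "spin": 0}
  ]
}}

```text
time: 23.4
tool_pos: [0.6147, 0.0134, 0.0265]
tool_rot: [-2.061, 1.55, 2.638]
contact_force: [-0.8, -7.4, -0.9]
opening: 0.0005
```

Request:
{"api": "send_rows", "payload": {
  "motion": [
    {"hand": -1, "slide": [0, 0, -3], "spin": 0}
  ]
}}

```text
time: 23.5
tool_pos: [0.6147, 0.0136, 0.0266]
tool_rot: [-1.882, 1.552, 2.817]
contact_force: [-0.9, -14.4, -1.2]
opening: 0.0002
```

Request:
{"api": "send_rows", "payload": {
  "motion": [
    {"hand": -1, "slide": [0, 0, -3], "spin": 0}
  ]
}}

```text
time: 23.6
tool_pos: [0.6147, 0.0134, 0.0266]
tool_rot: [-1.657, 1.552, 3.042]
contact_force: [-1.8, -14.1, -1.4]
opening: 0.0003
```

Request:
{"api": "send_rows", "payload": {
  "motion": [
    {"hand": -1, "slide": [0, 0, -3], "spin": 0}
  ]
}}

```text
time: 23.7
tool_pos: [0.6147, 0.0132, 0.0266]
tool_rot: [-1.439, 1.552, -3.024]
contact_force: [-1.6, -12.8, -1.0]
opening: 0.0004
```

```bash
cat >> h.py <<'E'
def row(name):
    p,W=look('side',(140,100,330,300),3.2,name)
    S=(abs(W[...,0]-613)<30)&(W[...,2]>72)&(W[...,2]<79)
    # profile along y at x bands away from handles: count dark gaps
    m=((W[...,2]>90)&(W[...,2]<112)&(abs(W[...,0]-613)<60)&(W[...,1]>20)&(W[...,1]<230)).astype(np.uint8)
    k,l,stt,ce=cv2.connectedComponentsWithStats(m,connectivity=4)
    for i in range(1,k):
        if stt[i,4]<30: continue
        P=W[l==i]; fy=np.percentile(P[:,1],[50,97]); r=cv2.minAreaRect((P[:,:2]).astype(np.float32)); print(ce[i].round(),stt[i,4],"rect",np.round(r[0],1),np.round(r[1],1),round(r[2],1),fy.round(1))
E
python3 -c "
from h import *
row('s21')"
```

```text
[225. 181.] 385 rect [613.5  40.6] [43.6 39. ] 2.0 [53.6 58.4]
[218. 198.] 265 rect [611.6  90.9] [44.2 14. ] 2.1 [94.4 96.4]
[210. 212.] 94 rect [612.3 128.5] [14.6 14. ] 88.2 [132.2 135.7]
[202. 227.] 302 rect [613.8 167.3] [11.8 44.2] 88.1 [170.3 172.4]
[193. 244.] 328 rect [614.5 204.8] [11.9 44.3] 89.8 [208.3 210.1]
```

View pics/s21.png

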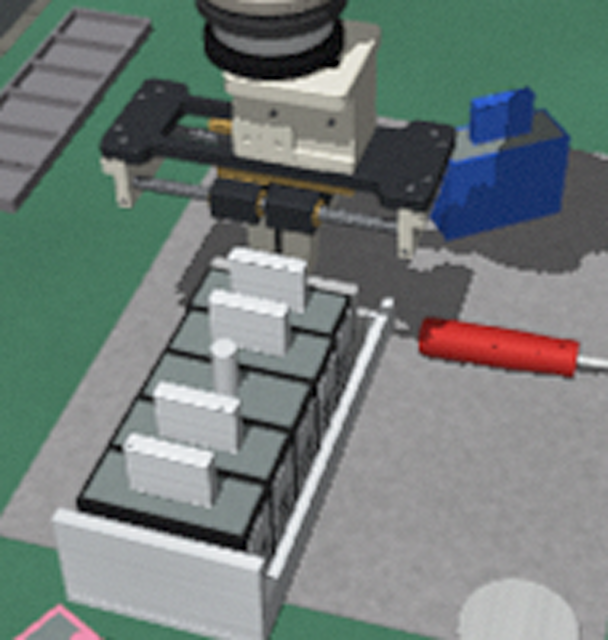

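Force rises to 14 N with no motion, and handle pitches are 38.0, 38.1 and 37.8 mm: the row is closed. I back off.

Request:
{"api": "send_rows", "payload": {
  "motion": [
    {"hand": -1, "slide": [0, 0, 3], "spin": 0},
    {"hand": -1, "slide": [0, 0, 8], "spin": 0},
    {"hand": -1, "slide": [-5, 0, 12], "spin": 0},
    {"hand": -1, "slide": [-35, 0, 0], "spin": 0},
    {"hand": -1, "slide": [-40, 0, 0], "spin": 0},
    {"hand": -1, "slide": [-20, 0, 40], "spin": 0},
    {"hand": -1, "slide": [0, 0, 48], "spin": 0},
    {"hand": -1, "slide": [0, 0, 48], "spin": 0}
  ]
}}

```text
time: 24.55
tool_pos: [0.6151, -0.1471, 0.1336]
tool_rot: [-1.588, 1.554, 3.118]
contact_force: [1.4, 0.4, -0.7]
opening: 0.0008
```

Request:
{"api": "send_rows", "payload": {
  "motion": [
    {"hand": -1, "slide": [-10, 0, 45], "spin": 0},
    {"hand": -1, "slide": [-5, 0, 30], "spin": 0},
    {"hand": -1, "slide": [0, 0, 0], "spin": 0}
  ]
}}

```text
time: 24.85
tool_pos: [0.6136, -0.2332, 0.1514]
tool_rot: [-1.407, 1.558, -2.991]
contact_force: [0.5, 0.6, 0.7]
opening: 0.0006
```

```bash
python3 - <<'E'
from h import *
row('s22')
p,W=look('top',(130,100,450,290),2.4,'t22')
go(0,0,0)
m=((W[...,2]>88)&(W[...,2]<125)&(abs(W[...,0]-613)<60)).astype(np.uint8)
k,l,stt,ce=cv2.connectedComponentsWithStats(m,connectivity=4)
for i in range(1,k):
    if stt[i,4]<12: continue
    P=W[l==i]; r=cv2.minAreaRect((P[:,:2]).astype(np.float32)); print(ce[i].round(),stt[i,4],"zmax",P[:,2].max().round(1),"rect",np.round(r[0],1),np.round(r[1],1),round(r[2],1))
for c in (203,165,127,89,51):
    for x0 in (578,648):
        S=(abs(W[...,1]-c)<13)&(abs(W[...,0]-x0)<7)&(W[...,2]>60)&(W[...,2]<86); print(c,x0,np.median(W[S][:,2]).round(1),end="; ")
E
```

```text
[224. 184.] 244 rect [613.1  53.2] [43.9 12.7] 1.4 [56.5 58.5]
[218. 198.] 266 rect [611.7  90.8] [12.3 44.1] 88.2 [94.4 96.3]
[210. 212.] 94 rect [612.8 129.6] [13.3 13.2] 85.3 [131.7 135.6]
[202. 227.] 301 rect [613.9 167. ] [12.  44.3] 87.9 [170.3 172.3]
[193. 244.] 322 rect [614.1 204.5] [12.4 44.2] 87.5 [208.4 210.2]
{'t': 24.95, 'pos': array([ 613.8, -229.2,  150.8]), 'jaw': -0.01, 'shift': array([ 159.3, -613.9, -223.1]), 'xdown': array([-0.014,  0.   , -1.   ]), 'q1': np.float64(-0.471), 'q6': np.float64(-0.46), 'F': array([0.3, 0.5, 0.2]), 'op': 0.1}
[ 20. 151.] 1053 zmax 95.0 rect [641.7 490.2] [ 63.2 105. ] 0.5
[168. 168.] 174 zmax 109.8 rect [614.3 203.1] [10.2 44.6] 89.7
[187. 169.] 158 zmax 108.8 rect [613.2 165.3] [10.2 42.7] 88.6
[246. 169.] 122 zmax 110.2 rect [612.9  51. ] [ 9.2 43.8] 89.9
[226. 169.] 143 zmax 109.5 rect [611.3  89.3] [ 9.8 43.5] 89.5
[207. 169.] 58 zmax 108.5 rect [612.1 127.3] [12.5 12.9] 46.0
[111. 170.] 59 zmax 102.1 rect [609.8 314.3] [13.9 12.5] 84.1
203 578 74.7; 203 648 74.6; 165 578 74.4; 165 648 74.9; 127 578 74.7; 127 648 74.4; 89 578 74.7; 89 648 74.7; 51 578 74.9; 51 648 75.1;
```

View pics/t22.png

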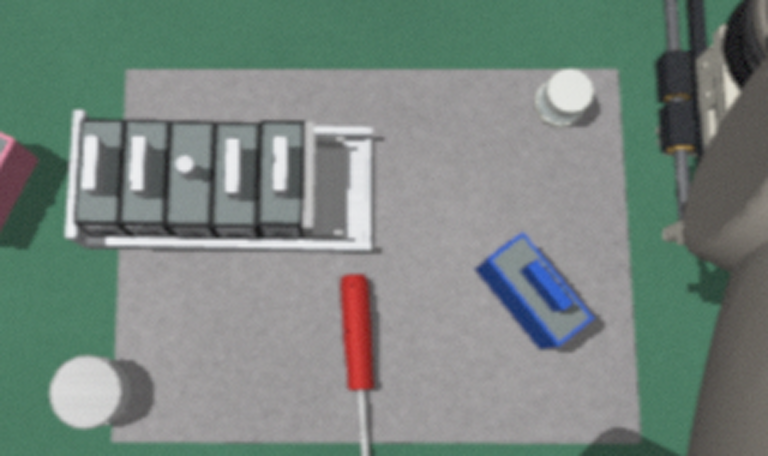

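View pics/s22.png

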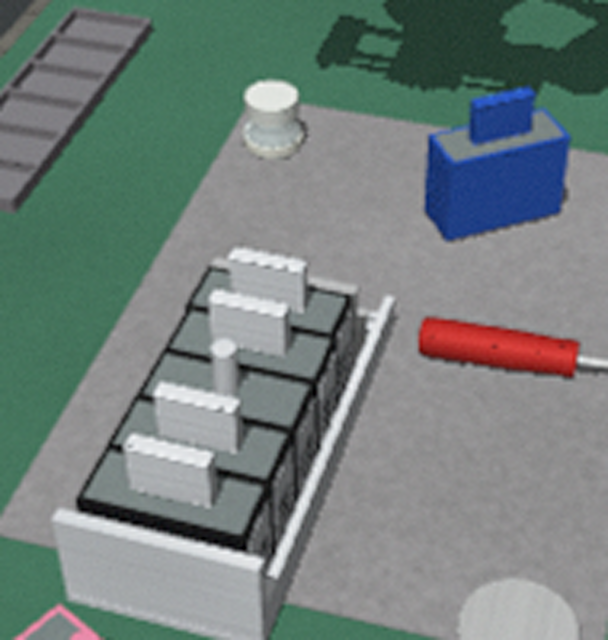

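Handle span is 152.1 mm (4 × 38), all tops are level within 0.7 mm, the end plate is against the row, and the bystanders look unmoved.

```bash
python3 -c "
from cell import job
print(job.hand_in())"
```

```text
the job is handed in; nothing more can be done
None
```

The loose black module now stands in the row directly left of the round-post module, and the row is closed up against the fixed end wall. I handed the job in at about 25 s.

**What I did:** I gripped the post and slid it, the two modules to its right and the end plate about 41 mm aside. Then I lowered the black module into the gap and pushed the end plate back until it stopped moving.

**Last checks:**
- **Position:** the outermost handles are 152.1 mm apart, which is 4 × 38 mm, so no gap shows.
- **Seating:** all five case tops are level within 0.7 mm in the top view.
- **Closing force:** the push on the end plate rose to about 14 N with no more movement. The highest force read while seating the module was about 7 N, at first corner contact.
- **Surroundings:** the gripper is clear, and the bystanders and the blue and pink look-alikes look unmoved.

**What disagreed or went wrong:**
- **Tool height:** the reported height read about 31 mm lower than the camera showed. My first attempt to grip the post therefore closed in the air above it, touching nothing. I used the camera height after that.
- **Tilt:** the tool tilted up to 0.06 rad in fast moves. The module went in about 0.036 rad off along x and was settled flat with a light 3 N grip.
- **Camera agreement:** the two cameras differ by about 2 mm in y.

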